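# Clamp the lino carriage with the T-bolt

## Robot

A 7-joint arm with a two-finger parallel gripper is mounted at the origin on the work surface. World frame = base frame: x ahead of the robot, y to its left, z up, the work surface at z = 0. Lengths are in m, angles in rad, forces in N, time in s.
With the tool pointing down it reaches from about 0.425 to 0.875 m from the base axis. Payload 4.7 kg.
Tool frame: the origin (TCP) lies midway between the tips of the shut fingers; the grasp point (between the pads) lies 19 mm behind it; x points along the fingers, z is the direction in which the jaws open and shut, and the axes are right-handed (so a half turn about x gives the same grasp; the last joint's range is limited). The gripper opens to 87 mm and grips with 3 to 60 N. Pads are 19 mm wide; open, the fingers measure 117 mm over their backs; the gripper's body (75 mm by 190 mm) begins 51 mm behind the grasp point.
Start: joints at [1.329, 0.321, -0.07, 1.45, 0.023, 1.371, -0.057], TCP at [0.164, -0.629, 0.197] pointing down, gripper open.
Joint ranges: [-2.86, 2.86], [-0.3, 2.09], [-1.38, 1.24], [0.06, 2.45], [-1.56, 4.7], [0.09, 2.05], [-2.69, 2.69]. Speed limits (rad/s): [2.57, 2.57, 3.14, 3.14, 3.14, 3.14, 3.14].

## Interface

Orientations are given as a rotation vector (axis times angle).
In Python, from bench import ctrl, vision, close_job gives the robot as it stands. The module is installed in compiled form; this text tells all that it offers.
- The arm moves only by the tool servo_tool, never from a script. Its argument "commands" is a list that holds one entry, the list of rows, each a list of 7 numbers: the turn, a rotation vector about the tool's x, y, z in degrees, then the shift along the tool's x, y, z in mm, then the finger opening in mm, from 0 to 87. In form: [[[wx, wy, wz, x, y, z, grip], ...]]. A call has 1 to 5 rows; each row is the pose to reach, as a shift and turn from the pose commanded when the call began, along the tool's axes at that moment; what a row does not reach only later rows make up. A row lasts 1/8 s, in which the tool goes at most 62.5 mm and 10.7 degrees, less where a joint would pass 70% of its speed; a pose out of reach is approached as far as the arm can. A call with a gripper value outside its range is refused whole. The fingers move at their own pace and stop on an object; "newtons" is the grip in N (left out, the last holds). Time passes only in rows, so rows that repeat a pose let the fingers close. It gives the time, the measured TCP pose, the force and the opening at its end, in the units of the state.
- ctrl.get_state(): the state, without advancing time (a new reading comes with each control period).
- vision.get_image(name): name is "side" or "top" or "wrist"; returns the picture (420x560x3 uint8, red, green, blue); there is no depth.
- vision.camera_info(name): a dict with "fov_y" (degrees; the focal length in pixels is half the picture's height over the tangent of half this angle, whatever the lens; pixels are square), "cx", "cy" (the principal point, pixels), "pose" (4x4, takes a point from camera to world coordinates). Camera axes: x right, y down, z forward; pixel columns grow to the right and rows downward; lengths in m; the calibration is good to about 2 mm. A picture is of the moment at which its call begins: read the wrist's pose just before it. camera_info takes no time and is no camera call; for the wrist camera it gives the pose at the moment of the call.
- close_job(): hands the job in, once; it reports no verdict.
The state is a dict: "time": time; "joint_positions": joint angles; "qd": joint speeds; "joint_torque": joint torques, N m; "position": TCP position; "tool_rot": TCP orientation; "ft_force": force on the tool from outside, world axes, zero at the start; "torque": the same for the moment, N m; "grip_width": opening from 0.0 (shut) to 1.0 (fully open).
Only numpy, scipy, OpenCV 4.12 (cv2) and the standard library are available. Lean on these libraries where they do the work, as an engineer would, in place of code of your own. Each camera call takes 0.05 s, during which the arm holds its last target. There are 200 camera calls.

## Task

Clamp the carriage that holds the lino block: take the T-bolt with the yellow wing knob out of its rack, lower its head lengthwise into the slot of the aluminium bed in front of the carriage's red fork, and slide it along the slot until the bolt is fully home in the fork. Then turn the knob clockwise so that the head swings square under the slot's lips, and tighten it hand-firm onto the red foot, without forcing anything. Do not shove the carriage out of its place, and leave the black-knobbed bolt and the other things alone.

Things in the scene. Friction and masses are not known exactly. Their poses are not given: they have to be found in the camera images.
- bolt: steel hammer-head T-bolt, 67 mm tall, about 170 g with its knob; starts upright in a rack pocket. Origin at the centre of the head's underside, z up the shank, x along the head. Head 35 mm long (x), 14 wide (y), 8 high; two opposite corners are cut so that in the slot it swings clockwise (from above) and stops about square, some 95 degrees from lengthwise. Shank 10 mm in diameter
- knob: yellow wing knob on the bolt; origin on the shank axis at its flange's underside, at first 27.5 mm above the bolt's origin. Flange 30 mm in diameter, 5 high; on it a bar 42 mm long (knob x), 16 thick (knob y), from 5 to 35 mm above the origin: grasp it across its thickness. As found, the bar runs along the head and the thread is at its loose end
- rack: dark wooden rack 180 x 60 x 24 mm, fixed; origin under its centre, x along its length; two pockets 37 x 17 mm, 18 mm deep, lengthwise along x at x = -45 and +45 mm, one for each bolt (which is where varies)
- bed: aluminium T-slot bed 200 (x) x 300 (y) mm, 32 mm high, fixed; origin under its centre, z up. One slot along its y at x = 0: mouth 15.5 mm wide between lips 8 mm thick, below them a channel 36 mm wide and 16 mm high, its floor 8 mm above the origin. Black caps close the slot beyond y = -138 and +138 mm
- carriage: wooden carriage with a lino block, lying on the bed, with a red steel forked foot. Origin on the axis where the shank sits when fully home, at the height of the bed's top; axes as the bed's. Its plate, 10 mm high, lies from y = -25 to -140 mm; the lino block on it, up to 30 mm above the bed, begins at y = -42 mm. It slides along the slot if pushed with more than about 14 N
- spare: the same T-bolt with a black knob, in the other pocket of the rack; leave it there
- jar_blue: blue jar, 60 mm in diameter, 75 mm high, bystander
- jar_amber: amber jar, 60 mm in diameter, 85 mm high, bystander
- ink: red ink bottle, 56 mm in diameter, 130 mm high, bystander
- cone: white card cone, 90 mm in diameter, 140 mm high, bystander
- brush_pot: green glass pot, 84 mm in diameter, 100 mm high, bystander
- bolt_top (a point): centre of the top end of the bolt's shank, 67 mm above the bolt's origin; a red line on it runs along the head
- knob_grip (a point): point on the knob's axis, 20 mm above its origin, mid-height of the bar. Clockwise from above tightens, 2.5 mm per rad, up to 6.28 rad. The thread drags (0.06 Nm), so the knob carries the bolt round until the slot stops the head; only then does the thread turn, lifting the head under the lips and pressing the flange on the foot. A rise of about 0.2 Nm is hand-firm (0.4 is too much); it then holds by itself
- fork_mouth (a point): middle of the mouth of the red fork, level with the foot's top, 18 mm from the carriage's origin toward +y. The foot is 56 mm wide, 7 thick; its top is 8 to 10.2 mm above the bed's top (differs each time; firm once set). Fork 15 mm wide, bottom at carriage y = -5.5 mm, open toward +y. With the knob as found and its flange on the foot, the head hangs 1.3 to 3.5 mm under the lips
Things that resemble listed ones, but are neither listed nor needed, are in the scene too. Of the things like the bolt, leave any that is blue or purple; of the rest the smaller one is meant.

How it is judged:
By the outcome, as a careful person would: the job done as asked, in the order asked, and still so for the second after the job is handed in, with the robot touching nothing.
It also fails if it takes over 70 s, if anything falls off the work surface, if the arm or the gripper's body presses on something with over 40 N, if the wrist force passes 120 N, or if a joint passes its speed limit or range.

## Working session

There is one attempt and no reset: what is moved stays moved. The work goes in short steps, Python scripts to look and compute and a tool call to move; the robot and the scene stay as the last step left them, time stands still between calls to the robot, and variables do not carry over. Pictures are saved under pics/ and viewed, about 8 in all and at most 12, crops included, and the job is handed in when it is done.

Besides the shell and the picture viewer there is one more tool, called as a command line: name --argument value ..., lists and objects as JSON in quotes. servo_tool: Moves the arm, as the interface text tells. Its arguments: {"type":"object","properties":{"commands":{"type":"array"},"newtons":{"type":"number"}},"required":["commands"]}

```bash
mkdir -p pics; cat > h.py <<'E'
import numpy as np, cv2
from scipy.spatial.transform import Rotation as R
from bench import ctrl, vision, close_job
def f_of(ci): return 210/np.tan(np.radians(ci["fov_y"])/2)
def ray(ci,u,v):
    f=f_of(ci);P=np.array(ci["pose"]);d=P[:3,:3]@np.array([(u-ci["cx"])/f,(v-ci["cy"])/f,1]);return P[:3,3],d
def at_z(ci,u,v,z):
    o,d=ray(ci,u,v);return o+d*(z-o[2])/d[2]
def proj(ci,p):
    P=np.array(ci["pose"]);q=P[:3,:3].T@(np.array(p)-P[:3,3]);f=f_of(ci);return f*q[0]/q[2]+ci["cx"],f*q[1]/q[2]+ci["cy"]
def tri(obs):
    A=np.zeros((3,3));b=np.zeros(3)
    for ci,u,v in obs:
        o,d=ray(ci,u,v);d=d/np.linalg.norm(d);M=np.eye(3)-np.outer(d,d);A+=M;b+=M@o
    return np.linalg.solve(A,b)
def snap(n,fn,crop=None,s=1):
    ci=vision.camera_info(n);im=vision.get_image(n)
    cv2.imwrite("pics/raw_"+fn+".png",im[:,:,::-1])
    o=im[:,:,::-1]
    if crop: x0,y0,x1,y1=crop;o=o[y0:y1,x0:x1]
    if s!=1:o=cv2.resize(o,None,fx=s,fy=s,interpolation=cv2.INTER_CUBIC)
    cv2.imwrite("pics/"+fn+".png",o);return ci
E
python3 - <<'E'
from h import *
np.set_printoptions(precision=4,suppress=True)
a=snap("top","top0");b=snap("side","side0")
for c in(a,b):print(c)
s=ctrl.get_state();print(s)
print(R.from_rotvec(s["tool_rot"]).as_matrix())
w=vision.camera_info("wrist");print(w)
E
```

```text
{'fov_y': 44.46840312120654, 'cx': 281.24966973522106, 'cy': 210.91601361645803, 'pose': array([[ 0.016 , -0.9943,  0.1059,  0.4352],
       [-0.9998, -0.0144,  0.0157, -0.0479],
       [-0.0141, -0.1061, -0.9943,  1.3402],
       [ 0.    ,  0.    ,  0.    ,  1.    ]])}
{'fov_y': 49.40926145570718, 'cx': 280.62380010687434, 'cy': 210.6913117446108, 'pose': array([[-0.9939, -0.0484,  0.0988,  0.4709],
       [-0.1097,  0.5011, -0.8584,  1.0364],
       [-0.008 , -0.864 , -0.5034,  0.7014],
       [ 0.    ,  0.    ,  0.    ,  1.    ]])}
{'time': 0.1, 'joint_positions': array([ 1.3291,  0.3217, -0.0701,  1.4516,  0.0226,  1.3708, -0.0569]), 'qd': array([ 0.0001, -0.0034,  0.    , -0.0026, -0.001 , -0.0001, -0.0008]), 'joint_torque': array([  0.0007, -49.2571,  -0.4056, -31.3403,  -0.0643,   0.0394,
         0.0001]), 'position': array([ 0.1643, -0.6283,  0.1961]), 'tool_rot': array([ 1.0197,  1.3209, -1.0181]), 'ft_force': array([ 0.0538,  0.2695, -1.0039]), 'torque': array([-0.0014,  0.0198, -0.0361]), 'grip_width': 1.0003816816606896}
[[-0.0006  0.9674  0.2531]
 [ 0.0017  0.2531 -0.9674]
 [-1.     -0.0001 -0.0017]]
{'fov_y': 70.97829844156811, 'cx': 276.9436120116993, 'cy': 207.16879529573427, 'pose': array([[ 0.2534, -0.9387, -0.2335,  0.2258],
       [-0.9674, -0.2464, -0.0594, -0.6125],
       [-0.0018,  0.2409, -0.9705,  0.3852],
       [ 0.    ,  0.    ,  0.    ,  1.    ]])}
```

View pics/top0.png

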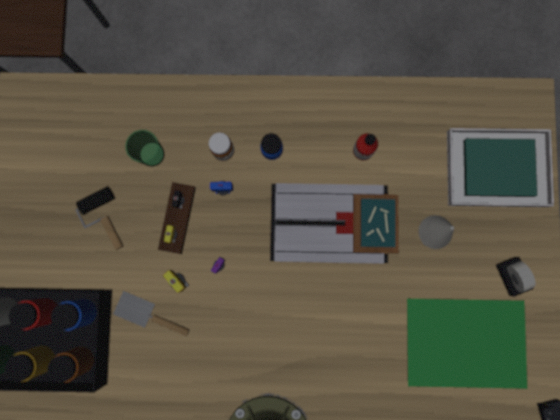

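View pics/side0.png

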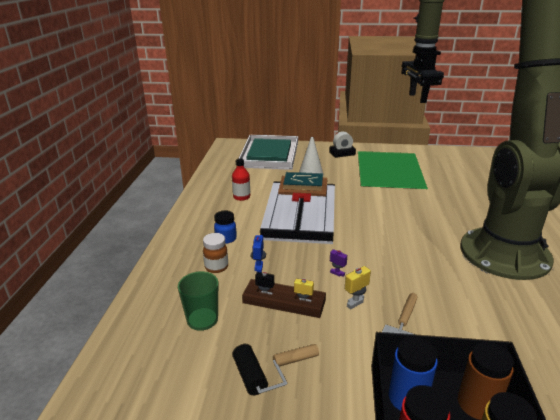

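Yellow candidates in the top view are the one in the rack at (169,236) and one standing on the table at (174,281). Blue at (221,187) and purple at (218,265) are excluded. The one in the rack looks smaller and sits in a pocket, so I'll confirm it in an enlarged crop.

```bash
python3 - <<'E'
import cv2
t=cv2.imread("pics/raw_top0.png");s=cv2.imread("pics/raw_side0.png")
a=cv2.resize(t[175:300,150:230],None,fx=4.5,fy=4.5,interpolation=cv2.INTER_CUBIC)
b=cv2.resize(s[225:325,235:380],None,fx=3,fy=3,interpolation=cv2.INTER_CUBIC)
import numpy as np
o=np.zeros((600,800,3),np.uint8);o[:a.shape[0],:a.shape[1]]=a;o[:b.shape[0],362:362+b.shape[1]]=b
o=cv2.convertScaleAbs(o,alpha=1.5);cv2.imwrite("pics/c1.png",o)
E
```

```text
(no output)
```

View pics/c1.png

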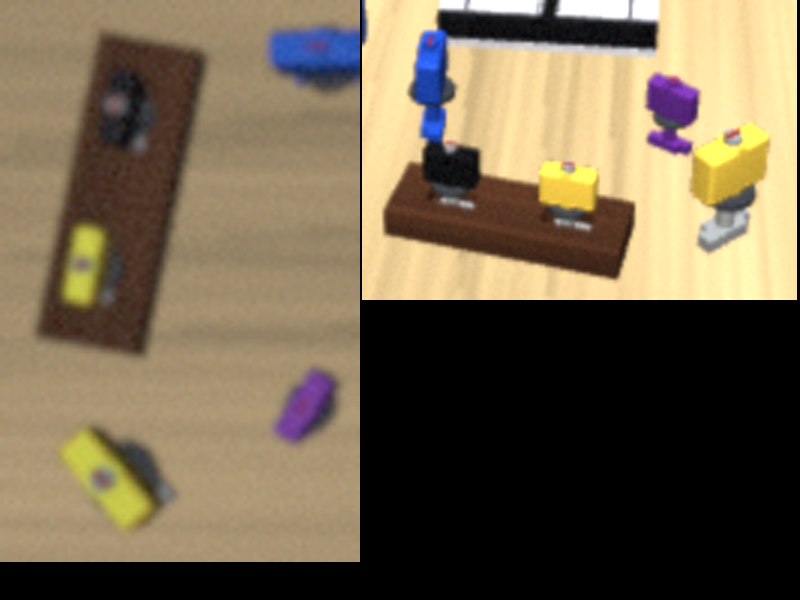

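The rack one, at top-view (168,234), is clearly smaller and sits in a pocket, so it is the one meant. Next I'll compute positions.

```bash
python3 - <<'E'
from h import *
np.set_printoptions(precision=4,suppress=True)
t=vision.camera_info("top");s=vision.camera_info("side")
print("bolttop z73",at_z(t,168.1,233.8,.073),at_z(s,303.6,280.5,.073),tri([(t,168.1,233.8),(s,303.6,280.5)]))
c=lambda x,y:(150+x/4.5,175+y/4.5)
A=at_z(t,*c(103,35),.024);B=at_z(t,*c(205,52),.024);C=at_z(t,*c(145,353),.024);D=at_z(t,*c(40,335),.024)
print(A,B,C,D,(A+B+C+D)/4,[np.degrees(np.arctan2(*(p-q)[1::-1])) for p,q in((A,D),(B,C))])
print("slot",at_z(t,276,223,.032),at_z(t,336,223.5,.032),"fork",at_z(t,337,223,.041))
for p in [(273,184),(387,184),(388,262),(271,262)]: print(at_z(t,*p,.032))
E
```

```text
bolttop z73 [0.5091 0.2515 0.073 ] [0.5118 0.2584 0.073 ] [0.5108 0.2526 0.0683]
[0.6449 0.2558 0.024 ] [0.6358 0.1964 0.024 ] [0.4622 0.2248 0.024 ] [0.4715 0.2852 0.024 ] [0.5536 0.2406 0.024 ] [np.float64(-9.614976132677903), np.float64(-9.29097679052284)]
slot [ 0.5433 -0.0143  0.032 ] [ 0.5443 -0.1674  0.032 ] fork [ 0.5449 -0.1691  0.041 ]
[ 0.644  -0.0049  0.032 ]
[ 0.648  -0.2977  0.032 ]
[ 0.4486 -0.2991  0.032 ]
[ 0.444  -0.0033  0.032 ]
```

servo_tool --commands '[[[-53, 0, 0, -40, 500, -415, 87], [-53, 0, 0, -40, 500, -415, 87], [-53, 0, 0, -40, 500, -415, 87], [-53, 0, 0, -40, 500, -415, 87], [-53, 0, 0, -40, 500, -415, 87]]]'

```text
time: 0.72
position: [0.347, -0.3735, 0.2161]
tool_rot: [0.301, 1.55, -0.302]
ft_force: [-0.1, -0.4, 0.5]
grip_width: 0.999
```

```bash
cat >> h.py <<'E'
def go(p,th):
    "shift (mm) and turn (deg) in tool axes to TCP position p, jaw direction th (deg)"
    s=ctrl.get_state();Rc=R.from_rotvec(s["tool_rot"]);c,q=np.cos(np.radians(th)),np.sin(np.radians(th))
    z=np.array([c,q,0]);x=np.array([0,0,-1.]);Rt=R.from_matrix(np.c_[x,np.cross(z,x),z])
    w=np.degrees((Rc.inv()*Rt).as_rotvec());d=1000*Rc.inv().apply(np.array(p)-s["position"])
    zz=Rc.as_matrix()[:,2]
    print("t %.2f pos"%s["time"],np.round(s["position"],4),"jaw %.1f"%np.degrees(np.arctan2(zz[1],zz[0])),"j7 %.2f"%s["joint_positions"][6],"F",np.round(s["ft_force"],1),"M",np.round(s["torque"],2),"g %.1f"%(87*s["grip_width"]));print("turn",np.round(w,1),"shift",np.round(d,1))
E
python3 -c "
from h import *
go([.544,-.1,.24],0)"
```

```text
t 0.72 pos [ 0.347  -0.3735  0.2161] jaw -22.0 j7 0.38 F [-0.1 -0.4  0.5] M [-0.02 -0.18  0.02] g 87.0
turn [-22.  -0.   0.] shift [-24.  327.4  80.1]
```

servo_tool --commands '[[[-22, 0, 0, -24, 327, 80, 87], [-22, 0, 0, -24, 327, 80, 87], [-22, 0, 0, -24, 327, 80, 87], [-22, 0, 0, -24, 327, 80, 87], [-22, 0, 0, -24, 327, 80, 87]]]'

```text
time: 1.35
position: [0.5305, -0.122, 0.2385]
tool_rot: [0.005, 1.571, -0.006]
ft_force: [0.9, -0.5, 0.9]
grip_width: 0.998
```

```bash
python3 -c "
from h import *
np.set_printoptions(precision=5,suppress=True)
go([.544,-.1,.24],0)
ci=snap('wrist','w1',None,1.4)
np.savez('w1.npz',**ci);print(ci['pose'])
go([.5095,.25,.20],80.5)"
```

```text
t 1.35 pos [ 0.5305 -0.122   0.2385] jaw -0.4 j7 0.11 F [ 0.9 -0.5  0.9] M [-0.1  -0.13 -0.04] g 86.9
turn [-0.4 -0.   0. ] shift [-1.6 22.1 13.4]
[[ 0.99998 -0.00578 -0.00216  0.52928]
 [-0.00613 -0.97053 -0.24089 -0.05703]
 [-0.0007   0.2409  -0.97055  0.42756]
 [ 0.       0.       0.       1.     ]]
t 1.40 pos [ 0.5352 -0.1115  0.2393] jaw 0.3 j7 0.11 F [2.7 6.3 1. ] M [ 0.48 -0.38 -0.04] g 86.9
turn [-80.2   0.5  -0.1] shift [ 41.3 361.4 -24. ]
```

View pics/w1.png

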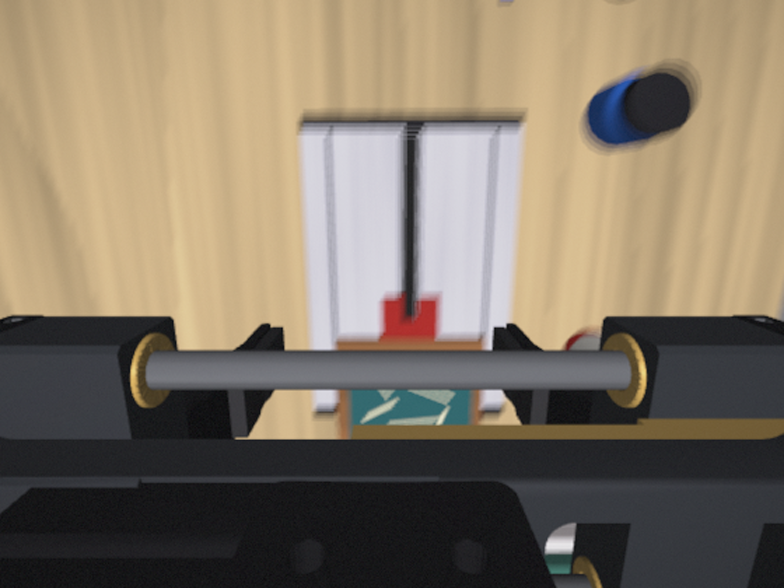

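The picture is motion-blurred, with the fork at about (409,300–318) and the slot vertical at x≈411, so I'll take a settled look later. Now to the rack.

servo_tool --commands '[[[-80, 0, 0, 41, 361, -24, 60], [-80, 0, 0, 41, 361, -24, 60], [-80, 0, 0, 41, 361, -24, 60], [-80, 0, 0, 41, 361, -24, 60], [-80, 0, 0, 41, 361, -24, 60]]]'

```text
time: 2.02
position: [0.5107, 0.1876, 0.2029]
tool_rot: [-0.732, 1.444, 0.73]
ft_force: [1.2, 0.4, -0.2]
grip_width: 0.695
```

```bash
python3 -c "
from h import *
go([.5095,.25,.19],80.5)"
```

```text
t 2.02 pos [0.5107 0.1876 0.2029] jaw 53.7 j7 0.42 F [ 1.2  0.4 -0.2] M [ 0.08 -0.21 -0.01] g 60.5
turn [-26.8  -0.    0. ] shift [12.9 37.9 49.6]
```

servo_tool --commands '[[[-26.8, 0, 0, 13, 36, 45, 60], [-26.8, 0, 0, 13, 36, 45, 60], [-26.8, 0, 0, 13, 36, 45, 60], [-26.8, 0, 0, 13, 36, 45, 60], [-26.8, 0, 0, 13, 36, 45, 60]]]'

```text
time: 2.65
position: [0.5091, 0.2436, 0.1901]
tool_rot: [-1.081, 1.287, 1.08]
ft_force: [-0.6, 0.2, -1.0]
grip_width: 0.692
```

```bash
python3 -c "
from h import *
go([.5095,.25,.19],80.5)
ci=snap('wrist','w2',None,1.4)
np.savez('w2.npz',**ci)
print(proj(ci,[.5095,.25,.073]))
go([.5095,.25,.19],80.5)"
```

```text
t 2.65 pos [0.5091 0.2436 0.1901] jaw 80.1 j7 0.71 F [-0.6  0.2 -1. ] M [ 0.09 -0.13 -0.02] g 60.2
turn [-0.4 -0.  -0. ] shift [0.1 0.7 6.4]
(np.float64(283.6681509892829), np.float64(198.5258350047471))
t 2.70 pos [0.5091 0.2436 0.1901] jaw 80.1 j7 0.71 F [ 0.7 -0.9 -0. ] M [ 0.03 -0.1  -0.04] g 59.9
turn [-0.4 -0.  -0. ] shift [0.1 0.7 6.4]
```

View pics/w2.png

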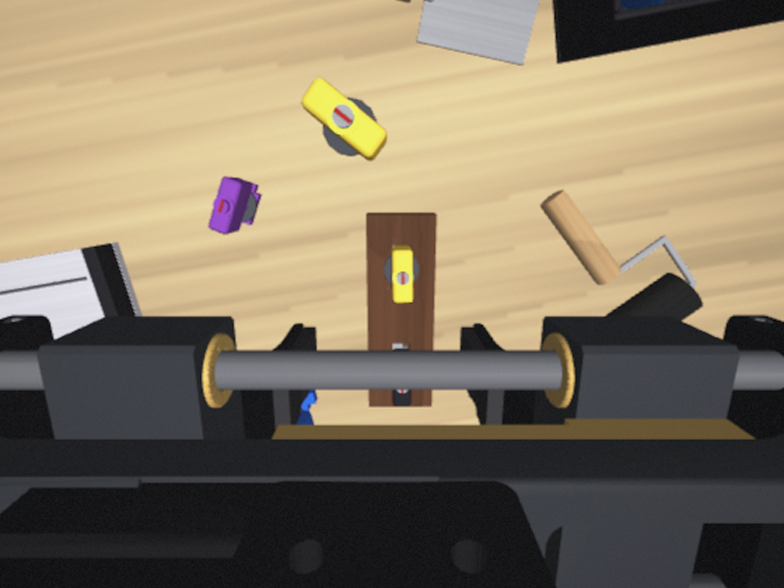

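Settled view: the yellow bolt top with its red line is at (403,279), the bar is parallel to the rack and vertical in the image, and the black knob is at (401,390).

```bash
python3 -c "
from h import *
ci=dict(np.load('w2.npz'))
p=at_z(ci,403/1.4,279/1.4,.073);print(p)
a=[at_z(ci,u/1.4,v/1.4,.024) for u,v in((366,213),(436,213),(368,405),(433,405))]
print(a,[np.degrees(np.arctan2(*(a[i]-a[i+2])[1::-1])) for i in(0,1)],sum(a)/4)
go([p[0],p[1],.048],80.3)"
```

```text
[0.51108272 0.2542511  0.073     ]
[array([0.46002213, 0.23267231, 0.024     ]), array([0.47025742, 0.29115158, 0.024     ]), array([0.63736878, 0.20125498, 0.024     ]), array([0.64802688, 0.26225461, 0.024     ])] [np.float64(169.95415683202236), np.float64(170.76715279725408)] [0.5539188  0.24683337 0.024     ]
t 2.70 pos [0.5091 0.2436 0.1901] jaw 80.1 j7 0.71 F [ 0.7 -0.9 -0. ] M [ 0.03 -0.1  -0.04] g 59.9
turn [-0.2 -0.  -0. ] shift [ 1.421e+02 -1.000e-01  1.090e+01]
```

servo_tool --commands '[[[0, 0, 0, 50, 0, 11, 60], [0, 0, 0, 100, 0, 11, 60], [0, 0, 0, 130, 0, 11, 60], [0, 0, 0, 148, 0, 11, 60], [0, 0, 0, 148, 0, 11, 60]]]'

```text
time: 3.32
position: [0.5104, 0.2544, 0.0416]
tool_rot: [-1.081, 1.287, 1.082]
ft_force: [0.2, 0.0, 0.9]
grip_width: 0.691
```

```bash
python3 -c "
from h import *
go([.5105,.2543,.042],80.3)"
```

```text
t 3.33 pos [0.5104 0.2544 0.0416] jaw 80.1 j7 0.58 F [0.2 0.  0.9] M [ 0.07 -0.12 -0.04] g 60.1
turn [-0.2 -0.  -0.1] shift [-0.4 -0.1 -0.1]
```

servo_tool --commands '[[[0, 0, 0, 0, 0, 0, 10], [0, 0, 0, 0, 0, 0, 10], [0, 0, 0, 0, 0, 0, 10], [0, 0, 0, 0, 0, 0, 10], [0, 0, 0, 0, 0, 0, 10]]]' --newtons 25

```text
time: 3.95
position: [0.511, 0.2548, 0.0424]
tool_rot: [-1.082, 1.285, 1.082]
ft_force: [0.3, -0.3, -0.4]
grip_width: 0.206
```

servo_tool --commands '[[[0, 0, 0, 0, 0, 0, 10], [0, 0, 0, -10, 0, 0, 10], [0, 0, 0, -40, 0, 0, 10], [0, 0, 0, -90, 0, 0, 10], [0, 0, 0, -130, 0, 0, 10]]]'

```text
time: 4.58
position: [0.5111, 0.2554, 0.1748]
tool_rot: [-1.082, 1.284, 1.082]
ft_force: [0.3, -0.5, -0.3]
grip_width: 0.12
```

```bash
python3 -c "
from h import *
go([.544,-.08,.17],0)"
```

```text
t 4.58 pos [0.5111 0.2554 0.1748] jaw 80.2 j7 0.68 F [ 0.3 -0.5 -0.3] M [ 0.09 -0.17 -0.03] g 10.5
turn [80.2  0.1  0. ] shift [   4.6  -89.5 -324.9]
```

It missed: the opening is 10.5 mm, because I lifted before the fingers had finished closing. Looking.

servo_tool --commands '[[[0, 0, 0, -15, 0, 0, 40], [0, 0, 0, -15, 0, 0, 40], [0, 0, 0, -15, 0, 0, 40], [0, 0, 0, -15, 0, 0, 40]]]'

```text
time: 5.08
position: [0.5102, 0.2543, 0.1857]
tool_rot: [-1.082, 1.288, 1.083]
ft_force: [-0.4, 0.1, 0.1]
grip_width: 0.433
```

```bash
python3 -c "
from h import *
ci=snap('wrist','w3',(200,130,380,265),4)
np.savez('w3.npz',**ci)
print(proj(ci,[.511,.2543,.073]))
go([.5105,.2543,.041],80.3)"
```

```text
(np.float64(277.8183350814394), np.float64(201.05906981299108))
t 5.12 pos [0.5103 0.2544 0.1859] jaw 80.2 j7 0.68 F [-0.9 -0.2  0. ] M [ 0.12 -0.15  0.04] g 38.5
turn [-0.1 -0.1 -0.1] shift [ 1.449e+02 -6.000e-01  1.000e-01]
```

View pics/w3.png

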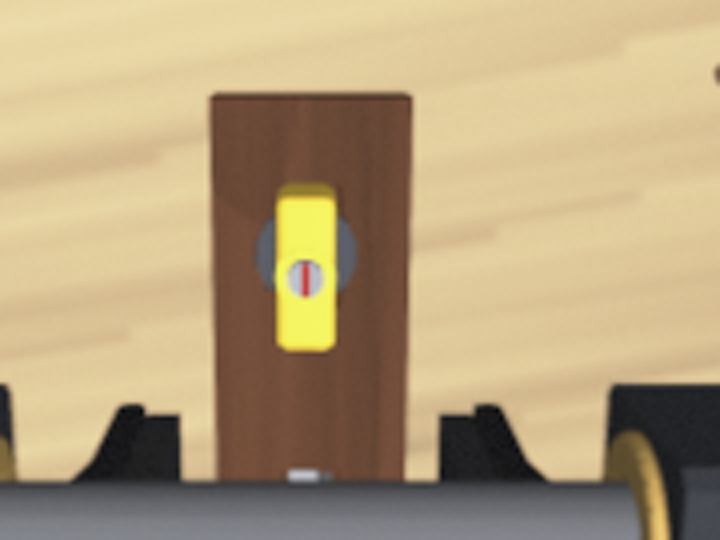

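The bolt still stands in its pocket, undisturbed, with its top at (306,278) in the crop, within 1 mm of the estimate. I'll retry and close fully.

servo_tool --commands '[[[0, 0, 0, 50, 0, 0, 36], [0, 0, 0, 100, 0, 0, 36], [0, 0, 0, 130, 0, 0, 36], [0, 0, 0, 144, 0, 0, 36], [0, 0, 0, 144, 0, 0, 30]]]'

```text
time: 5.75
position: [0.5104, 0.2548, 0.0426]
tool_rot: [-1.082, 1.287, 1.083]
ft_force: [0.1, 0.4, 0.2]
grip_width: 0.374
```

servo_tool --commands '[[[0, 0, 0, 0, 0, 0, 8], [0, 0, 0, 0, 0, 0, 8], [0, 0, 0, 0, 0, 0, 8], [0, 0, 0, 0, 0, 0, 8], [0, 0, 0, 0, 0, 0, 8]]]' --newtons 35

```text
time: 6.38
position: [0.5114, 0.2549, 0.0438]
tool_rot: [-1.082, 1.285, 1.081]
ft_force: [-0.3, -1.6, 3.6]
grip_width: 0.096
```

```bash
python3 -c "
from h import *
go([.544,-.08,.17],0)"
```

```text
t 6.38 pos [0.5114 0.2549 0.0438] jaw 80.2 j7 0.58 F [-0.3 -1.6  3.6] M [-0.06 -0.07 -0.03] g 8.3
turn [80.2  0.   0. ] shift [-126.1  -89.4 -324.4]
```

Again no object seems to be held. I'll check with the side and wrist views.

```bash
python3 -c "
from h import *
ci=snap('side','s2');w=snap('wrist','w4')
a=cv2.imread('pics/raw_s2.png')[200:340,210:410];b=cv2.imread('pics/raw_w4.png')[110:330,140:420]
o=np.zeros((600,800,3),np.uint8);a=cv2.resize(a,(540,378),interpolation=2);b=cv2.resize(b,(280,220));o[:378,:540]=a;o[378:598,:280]=b
o=cv2.convertScaleAbs(o,alpha=1.3);cv2.imwrite('pics/c4.png',o)
p=[.511,.2543,.0]
for z in(.0385,.0685,.073):print(np.subtract(proj(ci,[.511,.2543,z]),(210,200))*2.7)
print(np.subtract(proj(ci,ctrl.get_state()['position']),(210,200))*2.7)
"
```

```text
[253.27643697 247.39298281]
[253.93012637 218.57006136]
[254.02989696 214.17090813]
[252.8462693  242.86943429]
```

View pics/c4.png

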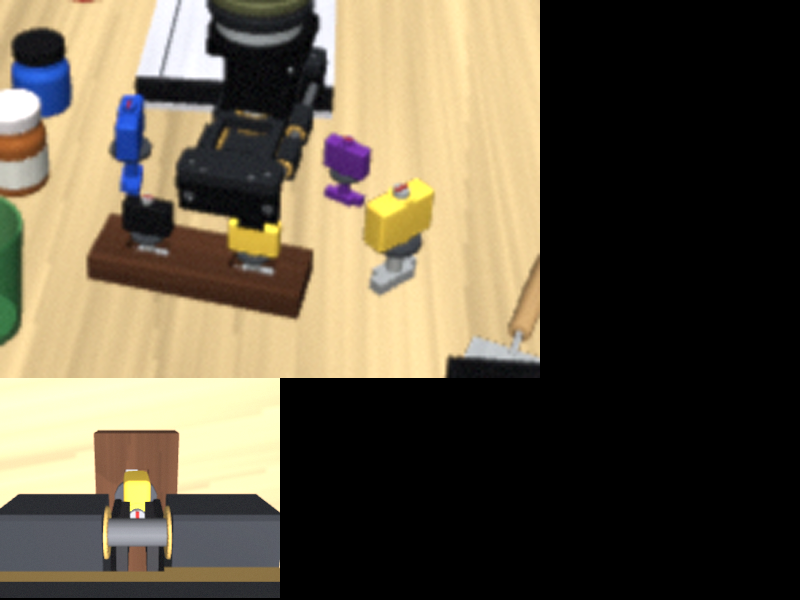

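servo_tool --commands '[[[0, 0, 0, 0, 0, 0, 3], [0, 0, 0, 0, 0, 0, 3], [0, 0, 0, 0, 0, 0, 3], [0, 0, 0, 0, 0, 0, 3]]]'

```text
time: 6.98
position: [0.5114, 0.255, 0.0438]
tool_rot: [-1.082, 1.285, 1.081]
ft_force: [0.1, -1.4, 5.3]
grip_width: 0.081
```

```bash
python3 -c "
from h import *
go([.544,-.08,.17],0)
w=vision.camera_info('wrist')
for p in ([.511,.2543,.0685],[.511,.2543,.073],ctrl.get_state()['position']):print(np.subtract(proj(w,p),(140,110)))
z=np.array([.17,.985,0]);x=np.array([-.985,.17,0])
for s in (1,-1):
  for h in (.0685,.0385): print(s,h,np.subtract(proj(w,np.array([.511,.2543,h])+s*.008*z+x*.021),(140,110)),np.subtract(proj(w,np.array([.511,.2543,h])+s*.008*z),(140,110)))
"
```

```text
t 6.97 pos [0.5114 0.255  0.0438] jaw 80.2 j7 0.58 F [ 0.1 -1.4  5.3] M [-0.14 -0.09 -0.01] g 7.0
turn [80.2  0.   0. ] shift [-126.2  -89.4 -324.5]
[136.75925065 139.40255778]
[136.754719   142.34179518]
[137.90848711 125.93558549]
1 0.0685 [150.55543655 105.45591237] [150.17427981 139.39880798]
1 0.0385 [148.56896944  93.604063  ] [148.29102648 123.01026465]
-1 0.0685 [122.93121516 105.46378689] [123.34428019 139.40630757]
-1 0.0385 [124.97413454  93.61083453] [125.27805455 123.01675881]
```

Commanded 3 mm, stopped at about 7, so something is held and the first lifts just commanded too wide an opening. I'll close to 0 and lift gently.

servo_tool --commands '[[[0, 0, 0, 0, 0, 0, 0], [0, 0, 0, 0, 0, 0, 0], [0, 0, 0, -4, 0, 0, 0], [0, 0, 0, -10, 0, 0, 0], [0, 0, 0, -10, 0, 0, 0]]]' --newtons 40

```text
time: 7.6
position: [0.511, 0.2549, 0.0535]
tool_rot: [-1.082, 1.285, 1.082]
ft_force: [1.3, 0.3, -2.3]
grip_width: 0.074
```

```bash
python3 -c "
from h import *
go([.544,-.08,.17],0)
ci=snap('side','s3',(255,225,355,320),6)
"
```

```text
t 7.60 pos [0.511  0.2549 0.0535] jaw 80.2 j7 0.59 F [ 1.3  0.3 -2.3] M [ 0.04 -0.2   0.01] g 6.4
turn [80.2  0.   0. ] shift [-116.5  -89.7 -324.3]
```

View pics/s3.png

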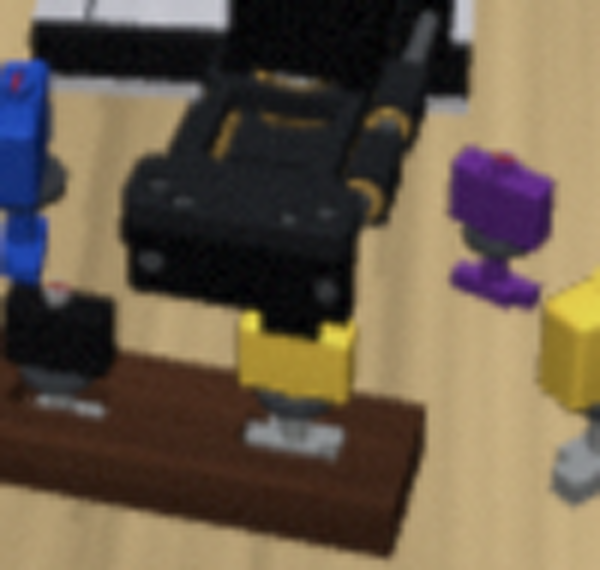

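The bolt is held and lifting (the grip is on the upper bar, head rising out of the pocket). Carrying it to the bed.

servo_tool --commands '[[[0, 0, 0, -60, 0, 0, 0], [0, 0, 0, -110, 0, 0, 0], [80, 0, 0, -116, -70, -254, 0], [80, 0, 0, -116, -70, -254, 0], [80, 0, 0, -116, -70, -254, 0]]]'

```text
time: 8.28
position: [0.5289, 0.0664, 0.1675]
tool_rot: [-0.65, 1.471, 0.649]
ft_force: [0.4, 0.4, -1.8]
grip_width: 0.073
```

servo_tool --commands '[[[48, 0, 0, 0, -120, -120, 0], [48, 0, 0, 0, -120, -120, 0], [48, 0, 0, 0, -120, -120, 0], [48, 0, 0, 0, -120, -120, 0], [48, 0, 0, 0, -120, -120, 0]]]'

```text
time: 8.9
position: [0.5374, -0.1018, 0.167]
tool_rot: [0.005, 1.572, -0.004]
ft_force: [0.2, 1.3, -1.1]
grip_width: 0.075
```

```bash
python3 -c "
from h import *
go([.544,-.06,.17],0)
"
```

```text
t 8.90 pos [ 0.5374 -0.1018  0.167 ] jaw -0.4 j7 0.04 F [ 0.2  1.3 -1.1] M [ 0.02 -0.15  0.  ] g 6.5
turn [-0.4 -0.1 -0. ] shift [-2.9 41.9  6.3]
```

servo_tool --commands '[[[0, 0, 0, -60, -40, 6, 0], [0, 0, 0, -83, -53, 6, 0], [0, 0, 0, -83, -53, 6, 0], [0, 0, 0, -83, -53, 6, 0], [0, 0, 0, -83, -53, 6, 0]]]'

```text
time: 9.52
position: [0.5429, -0.1527, 0.2488]
tool_rot: [0.0, 1.574, 0.002]
ft_force: [0.2, -0.5, -1.8]
grip_width: 0.074
```

```bash
python3 -c "
from h import *
ci=snap('wrist','w5',(180,60,380,240),4)
np.savez('w5.npz',**ci)
for p in([.544,-.013,.032],[.544,-.169,.041]):print(np.subtract(proj(ci,p),(180,60))*4)
go([.544,-.1,.17],0)
"
```

```text
[399.53308028  56.60028079]
[397.99826492 541.22152659]
t 9.57 pos [ 0.5431 -0.1529  0.249 ] jaw 0.0 j7 0.15 F [-0.1 -0.1 -2.2] M [-0.04 -0.14  0.03] g 6.5
turn [ 0.  -0.1 -0.1] shift [79.  52.8  1.2]
```

View pics/w5.png

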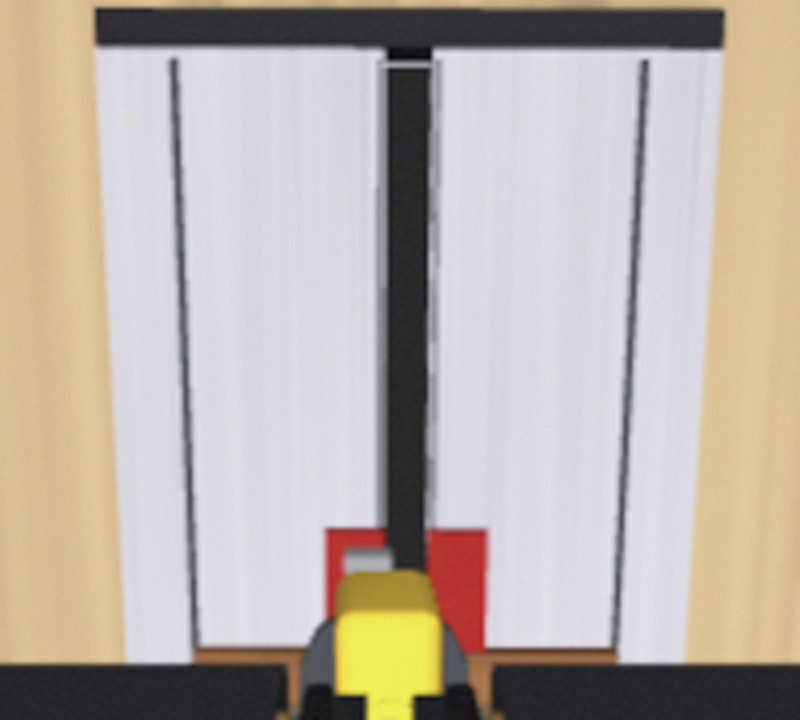

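The wrist view shows the slot centreline from about (409,60) to (407,520), and the red foot spanning 325–487 with its front edge at row 529. The head's visible end is at 343–393, with its cut corner to the right.

```bash
python3 -c "
from h import *
ci=dict(np.load('w5.npz'));q=lambda x,y,z:at_z(ci,180+x/4,60+y/4,z)
print('slot',q(409,70,.032),q(407.2,520,.032),'cap',q(409,48,.032),'foot',q(325,529,.041),q(487,529,.041),'fork ctr',q(406.5,529,.041))
print('grooves',q(174,60,.032),q(645,60,.032),q(197,645,.032),q(614,645,.032),'plate',q(300,650,.042))
print('head end L,R',q(343,548,.219),q(393,548,.219),q(414,548,.219))
print('knob bar',q(336,612,.27),q(442,612,.27))
"
```

```text
slot [ 0.54704587 -0.01697401  0.032     ] [ 0.54724441 -0.16325757  0.032     ] cap [ 0.54700896 -0.01045637  0.032     ] foot [ 0.51895995 -0.1647788   0.041     ] [ 0.57448237 -0.1646666   0.041     ] fork ctr [ 0.54689922 -0.16472234  0.041     ]
grooves [ 0.47188542 -0.01405923  0.032     ] [ 0.62239598 -0.01395012  0.032     ] [ 0.47195505 -0.20901363  0.032     ] [ 0.62170036 -0.20865711  0.032     ] plate [ 0.509755   -0.20777552  0.042     ]
head end L,R [ 0.53255322 -0.13402967  0.219     ] [ 0.54204556 -0.13400994  0.219     ] [ 0.5460315  -0.13400165  0.219     ]
knob bar [ 0.53358639 -0.13296605  0.27      ] [ 0.54922917 -0.13293043  0.27      ]
```

servo_tool --commands '[[[0, 0, 0, 0, 55, 6, 0], [0, 0, 0, 60, 65, 6, 0], [0, 0, 0, 120, 65, 6, 0], [0, 0, 0, 160, 65, 6, 0], [0, 0, 0, 169, 65, 6, 0]]]'

```text
time: 10.2
position: [0.547, -0.0882, 0.0782]
tool_rot: [0.001, 1.577, 0.002]
ft_force: [0.1, 0.5, -0.8]
grip_width: 0.076
```

servo_tool --commands '[[[0, 0, 0, 0, 0, 0, 0], [0, 0, 0, 0, 0, 0, 0]]]'

```text
time: 10.45
position: [0.5516, -0.0893, 0.0836]
tool_rot: [0.0, 1.567, -0.001]
ft_force: [0.8, 0.4, -2.0]
grip_width: 0.073
```

```bash
python3 -c "
from h import *
go([.549,-.088,.08],0)
ci=snap('wrist','w6',(220,110,340,235),4.8)
np.savez('w6.npz',**ci)
for z in (.032,.042,.05):print(np.subtract(proj(ci,[.549,-.0705,z]),(220,110))*4.8)
"
```

```text
t 10.45 pos [ 0.5516 -0.0893  0.0836] jaw -0.1 j7 -0.04 F [ 0.8  0.4 -2. ] M [ 0.01 -0.09  0.03] g 6.4
turn [-0.1  0.2  0. ] shift [ 3.6  1.3 -2.6]
[267.69603252 390.3083733 ]
[267.63011112 401.67110031]
[267.57332028 411.46001216]
```

View pics/w6.png

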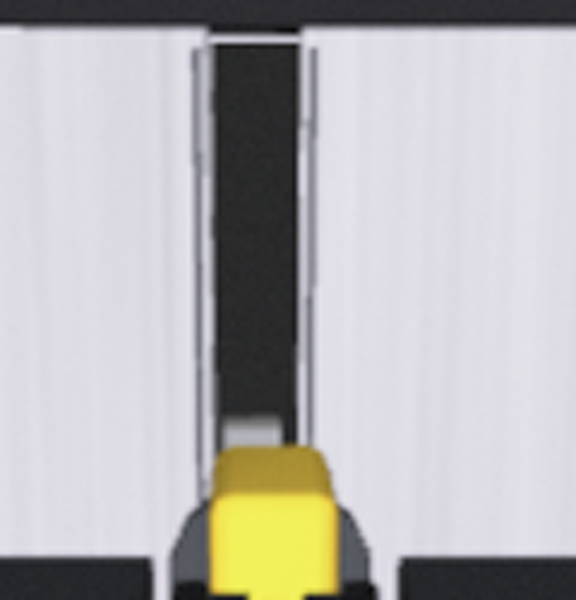

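I'll let it settle and measure the edges numerically.

servo_tool --commands '[[[0, 0, 0, 0, 0, 0, 0], [0, 0, 0, 0, 0, 0, 0], [0, 0, 0, 0, 0, 0, 0]]]'

```text
time: 10.88
position: [0.55, -0.0893, 0.0818]
tool_rot: [0.001, 1.571, -0.001]
ft_force: [-0.6, 0.1, -1.9]
grip_width: 0.072
```

```bash
cat > meas.py <<'E'
from h import *
import sys
def edges(row,lo,hi,thr):
    out=[]
    for i in range(lo,hi):
        a,b=row[i]-thr,row[i+1]-thr
        if a*b<0: out.append((round(float(i+a/(a-b)),2),'+' if b>a else '-'))
    return out
def main(tag):
    go([.549,-.088,.08],0)
    ci=snap('wrist',tag);go([.549,-.088,.08],0)
    g=cv2.cvtColor(cv2.imread('pics/raw_%s.png'%tag),cv2.COLOR_BGR2GRAY).astype(float)
    for v in range(140,214,6): print(v,edges(g[v],245,300,110))
    for v in range(194,206,1): print(v,g[v,258:290].astype(int))
main(sys.argv[1])
E
python3 meas.py w7
```

```text
t 10.88 pos [ 0.55   -0.0893  0.0818] jaw -0.1 j7 -0.04 F [-0.6  0.1 -1.9] M [-0.03 -0.11  0.02] g 6.3
turn [-0.1  0.   0. ] shift [ 1.8  1.3 -1. ]
t 10.93 pos [ 0.5499 -0.0893  0.0817] jaw -0.1 j7 -0.04 F [ 0.7  0.4 -1.8] M [-0.04 -0.11 -0.08] g 6.4
turn [-0.1  0.   0. ] shift [ 1.7  1.3 -0.9]
140 [(265.98, '-'), (283.89, '+'), (286.97, '-'), (287.02, '+')]
146 [(265.99, '-'), (283.86, '+')]
152 [(265.71, '-'), (283.86, '+')]
158 [(262.85, '-'), (263.13, '+'), (265.71, '-'), (283.6, '+')]
164 [(266.2, '-'), (283.61, '+')]
170 [(266.3, '-'), (283.61, '+')]
176 [(266.3, '-'), (283.56, '+')]
182 [(266.08, '-'), (283.59, '+')]
188 [(266.07, '-'), (283.59, '+')]
194 [(266.18, '-'), (283.41, '+')]
200 [(278.22, '-'), (283.42, '+')]
206 []
212 []
194 [218 221 223 223 194 125 184 199 125  43  41  41  43  43  42  42  44  43
  43  43  42  43  42  43  42  73 163 197 150 183 223 223]
195 [218 221 223 222 193 125 185 210 143  54  44  41  44  39  41  41  40  41
  43  44  39  43  44  43  41  73 163 196 150 184 222 224]
196 [217 221 222 222 193 125 183 210 154  84  63  68  70  68  69  68  67  67
  
[... 570 characters left out ...]
 162 179 127 183 222 223]
201 [219 221 222 222 194 126 185 211 193 185 180 179 179 178 179 179 178 180
 179 179 129  41  43  39  43  75 163 180 126 183 221 223]
202 [219 221 221 222 194 126 186 209 193 181 169 168 170 169 170 170 170 169
 169 170 134  89  90  90  91  95 161 172 122 184 221 224]
203 [218 221 223 222 195 127 186 203 177 160 141 139 139 139 140 141 140 142
 141 142 139 136 137 136 137 132 150 150 113 185 222 223]
204 [218 222 222 222 193 127 177 179 128 126 129 132 133 134 135 134 135 135
 134 138 138 138 138 139 138 140 137 133 122 181 219 224]
205 [218 221 223 222 195 125 151 153 124 126 131 134 135 135 135 137 137 138
 139 137 139 141 140 138 139 140 140 135 130 163 210 223]
```

servo_tool --commands '[[[0, 0, 0, 0, 0, -0.6, 0], [0, 0, 0, 4, 0, -0.6, 0], [0, 0, 0, 8, 0, -0.6, 0], [0, 0, 0, 12, 0, -0.6, 0], [0, 0, 0, 16, 0, -0.6, 0]]]'

```text
time: 11.55
position: [0.5492, -0.0892, 0.0651]
tool_rot: [0.001, 1.571, -0.001]
ft_force: [-0.0, 0.3, -1.7]
grip_width: 0.073
```

```bash
python3 -c "
from h import *
go([.5494,-.088,.08],0)"
```

```text
t 11.55 pos [ 0.5492 -0.0892  0.0651] jaw -0.1 j7 -0.05 F [-0.   0.3 -1.7] M [-0.01 -0.08 -0.03] g 6.3
turn [-0.1 -0.  -0. ] shift [-14.9   1.2   0.2]
```

servo_tool --commands '[[[0, 0, 0, 3, 0, 0, 0], [0, 0, 0, 6, 0, 0, 0], [0, 0, 0, 9, 0, 0, 0], [0, 0, 0, 12, 0, 0, 0], [0, 0, 0, 14, 0, 0, 0]]]'

```text
time: 12.18
position: [0.5492, -0.0892, 0.0513]
tool_rot: [0.001, 1.571, -0.001]
ft_force: [-0.2, -0.2, -1.4]
grip_width: 0.076
```

servo_tool --commands '[[[0, 0, 0, 1.5, 0, 0, 0], [0, 0, 0, 3, 0, 0, 0]]]'

```text
time: 12.42
position: [0.5494, -0.0892, 0.0485]
tool_rot: [0.001, 1.571, -0.001]
ft_force: [-0.1, 0.6, -1.8]
grip_width: 0.078
```

servo_tool --commands '[[[0, 0, 0, 1, 0, 0, 0], [0, 0, 0, 2, 0, 0, 0]]]'

```text
time: 12.68
position: [0.5493, -0.0893, 0.0465]
tool_rot: [0.001, 1.571, -0.001]
ft_force: [0.1, -0.6, -2.1]
grip_width: 0.078
```

servo_tool --commands '[[[0, 0, 0, 0.7, 0, 0, 0], [0, 0, 0, 1.4, 0, 0, 0]]]'

```text
time: 12.92
position: [0.5498, -0.0892, 0.0458]
tool_rot: [0.0, 1.57, -0.001]
ft_force: [-0.0, 0.1, 4.6]
grip_width: 0.075
```

servo_tool --commands '[[[0, 0, 0, 0.7, 0, 0, 0], [0, 0, 0, 1.4, 0, 0, 0]]]'

```text
time: 13.18
position: [0.5509, -0.0893, 0.0457]
tool_rot: [0.0, 1.568, -0.001]
ft_force: [-1.2, 0.5, 11.6]
grip_width: 0.075
```

Floor contact at TCP z = 0.0458, which matches the 37.8 mm offset, so the head is in the slot. I'll raise so the flange clears the foot and slide.

servo_tool --commands '[[[0, 0, 0, -5, 0, 0, 0], [0, 0, 0, -9.5, 0, 0, 0], [0, 0, 0, -9.5, 0, 0, 0]]]'

```text
time: 13.55
position: [0.5491, -0.0893, 0.0532]
tool_rot: [0.001, 1.571, -0.001]
ft_force: [0.0, 0.5, -2.0]
grip_width: 0.073
```

servo_tool --commands '[[[0, 0, 0, 0, -12, 0, 0], [0, 0, 0, 0, -24, 0, 0], [0, 0, 0, 0, -36, 0, 0], [0, 0, 0, 0, -46, 0, 0], [0, 0, 0, 0, -50, 0, 0]]]'

```text
time: 14.18
position: [0.5491, -0.1404, 0.0531]
tool_rot: [0.002, 1.571, -0.002]
ft_force: [-0.4, 0.2, -0.9]
grip_width: 0.074
```

```bash
python3 -c "
from h import *
go([.5494,-.183,.0533],0)"
```

```text
t 14.18 pos [ 0.5491 -0.1404  0.0531] jaw -0.1 j7 0.02 F [-0.4  0.2 -0.9] M [-0.01 -0.06  0.01] g 6.4
turn [-0.1 -0.   0. ] shift [ -0.2 -42.6   0.4]
```

servo_tool --commands '[[[0, 0, 0, 0, -5, 0, 0], [0, 0, 0, 0, -10, 0, 0], [0, 0, 0, 0, -14, 0, 0], [0, 0, 0, 0, -17, 0, 0], [0, 0, 0, 0, -20, 0, 0]]]'

```text
time: 14.8
position: [0.5492, -0.1593, 0.0532]
tool_rot: [0.001, 1.571, -0.001]
ft_force: [-0.0, 1.3, -2.4]
grip_width: 0.073
```

servo_tool --commands '[[[0, 0, 0, 0, -4, 0, 0], [0, 0, 0, 0, -8, 0, 0], [0, 0, 0, 0, -12, 0, 0], [0, 0, 0, 0, -15, 0, 0], [0, 0, 0, 0, -17, 0, 0]]]'

```text
time: 15.42
position: [0.5492, -0.1765, 0.0532]
tool_rot: [0.001, 1.571, -0.001]
ft_force: [-0.4, 0.4, -2.0]
grip_width: 0.072
```

servo_tool --commands '[[[0, 0, 0, 0, -1, 0, 0], [0, 0, 0, 0, -2, 0, 0], [0, 0, 0, 0, -3, 0, 0]]]'

```text
time: 15.8
position: [0.5492, -0.1792, 0.0532]
tool_rot: [0.001, 1.571, -0.001]
ft_force: [0.4, 0.4, -1.3]
grip_width: 0.076
```

servo_tool --commands '[[[0, 0, 0, 0, -1, 0, 0], [0, 0, 0, 0, -2, 0, 0], [0, 0, 0, 0, -2, 0, 0]]]'

```text
time: 16.18
position: [0.5492, -0.1813, 0.0532]
tool_rot: [0.001, 1.571, -0.001]
ft_force: [0.7, -0.3, -2.3]
grip_width: 0.076
```

servo_tool --commands '[[[0, 0, 0, 0, -0.7, 0, 0], [0, 0, 0, 0, -1.4, 0, 0], [0, 0, 0, 0, -1.4, 0, 0]]]'

```text
time: 16.55
position: [0.5492, -0.1827, 0.0533]
tool_rot: [0.001, 1.571, -0.001]
ft_force: [0.6, 0.3, -2.2]
grip_width: 0.076
```

servo_tool --commands '[[[0, 0, 0, 0, -0.7, 0, 0], [0, 0, 0, 0, -1.2, 0, 0], [0, 0, 0, 0, -1.2, 0, 0]]]'

```text
time: 16.92
position: [0.5492, -0.1838, 0.0532]
tool_rot: [0.001, 1.571, -0.001]
ft_force: [-0.1, -0.6, -2.4]
grip_width: 0.073
```

servo_tool --commands '[[[0, 0, 0, 0, -0.6, 0, 0], [0, 0, 0, 0, -1.2, 0, 0], [0, 0, 0, 0, -1.2, 0, 0]]]'

```text
time: 17.3
position: [0.5492, -0.1847, 0.0532]
tool_rot: [0.001, 1.571, -0.0]
ft_force: [0.5, 0.6, -0.8]
grip_width: 0.072
```

servo_tool --commands '[[[0, 0, 0, 0, -0.5, 0, 0], [0, 0, 0, 0, -1, 0, 0], [0, 0, 0, 0, -1, 0, 0]]]'

```text
time: 17.68
position: [0.5492, -0.1855, 0.0532]
tool_rot: [0.001, 1.571, -0.0]
ft_force: [-0.2, 2.0, -0.8]
grip_width: 0.073
```

```bash
python3 -c "
from h import *
go([.5494,-.183,.0533],0)
ci=snap('top','t2',(290,170,410,280),5)
o=cv2.imread('pics/t2.png');cv2.imwrite('pics/t2.png',cv2.convertScaleAbs(o,alpha=1.5))
a=cv2.imread('pics/raw_t2.png').astype(int);b=cv2.imread('pics/raw_top0.png').astype(int)
# carriage motion: lino block region
A,B=[cv2.cvtColor(i.astype(np.uint8),cv2.COLOR_BGR2GRAY)[190:258,370:405].astype(np.float32) for i in(a,b)]
print(cv2.phaseCorrelate(B,A))
"
```

```text
t 17.68 pos [ 0.5492 -0.1855  0.0532] jaw -0.0 j7 0.10 F [-0.2  2.  -0.8] M [ 0.59 -0.01 -0.04] g 6.3
turn [-0. -0. -0.] shift [-0.1  2.5  0.2]
((2.875864492045231, 0.03570474197463369), 0.058188681985125126)
```

servo_tool --commands '[[[0, 0, 0, 0, -0.4, 0, 0], [0, 0, 0, 0, -0.4, 0, 0]]]'

```text
time: 17.98
position: [0.5491, -0.1865, 0.0532]
tool_rot: [0.001, 1.571, -0.001]
ft_force: [-0.7, 2.1, -0.5]
grip_width: 0.073
```

servo_tool --commands '[[[0, 0, 0, 0, -0.4, 0, 0], [0, 0, 0, 0, -0.4, 0, 0]]]'

```text
time: 18.23
position: [0.5491, -0.1868, 0.0532]
tool_rot: [0.001, 1.571, -0.001]
ft_force: [-1.1, 1.7, -0.9]
grip_width: 0.075
```

```bash
python3 -c "
from h import *
go([.5494,-.183,.0533],0)"
```

```text
t 18.23 pos [ 0.5491 -0.1868  0.0532] jaw -0.1 j7 0.10 F [-1.1  1.7 -0.9] M [ 0.59  0.1  -0.  ] g 6.5
turn [-0.1 -0.  -0. ] shift [-0.1  3.8  0.3]
```

Contact with the fork bottom came at about y=-0.1848. After that the bolt only pivoted in the pads at about 2 N. I'll lower the flange onto the foot to level it.

servo_tool --commands '[[[0, 0, 0, 0.5, 0, 0, 0], [0, 0, 0, 1, 0, 0, 0], [0, 0, 0, 1, 0, 0, 0]]]'

```text
time: 18.6
position: [0.5494, -0.1867, 0.0524]
tool_rot: [0.001, 1.571, -0.001]
ft_force: [-0.2, 3.7, 1.3]
grip_width: 0.074
```

servo_tool --commands '[[[0, 0, 0, 0.5, 0, 0, 0], [0, 0, 0, 1, 0, 0, 0], [0, 0, 0, 1, 0, 0, 0]]]'

```text
time: 18.98
position: [0.5495, -0.1863, 0.0521]
tool_rot: [0.001, 1.571, -0.0]
ft_force: [-2.8, 3.4, 6.1]
grip_width: 0.073
```

servo_tool --commands '[[[0, 0, 0, 0.5, 0, 0, 0], [0, 0, 0, 1, 0, 0, 0], [0, 0, 0, 1, 0, 0, 0]]]'

```text
time: 19.35
position: [0.5497, -0.186, 0.0519]
tool_rot: [0.0, 1.57, -0.0]
ft_force: [-3.4, 5.0, 11.1]
grip_width: 0.078
```

servo_tool --commands '[[[0, 0, 0, 0, 0.7, 0, 0], [0, 0, 0, 0, 1.3, 0, 0], [0, 0, 0, 0, 1.3, 0, 0]]]'

```text
time: 19.73
position: [0.5497, -0.1853, 0.0518]
tool_rot: [0.0, 1.57, -0.001]
ft_force: [-3.3, 3.9, 8.8]
grip_width: 0.077
```

servo_tool --commands '[[[0, 0, 0, -1, 0, 0, 0], [0, 0, 0, -1.5, 0, 0, 0], [0, 0, 0, -1.5, 0, 0, 0]]]'

```text
time: 20.1
position: [0.5495, -0.1856, 0.052]
tool_rot: [0.001, 1.57, -0.001]
ft_force: [-0.8, 2.5, 3.2]
grip_width: 0.076
```

```bash
python3 -c "
from h import *
go([.5494,-.185,.0523],0)"
```

```text
t 20.10 pos [ 0.5495 -0.1856  0.052 ] jaw -0.1 j7 0.10 F [-0.8  2.5  3.2] M [ 0.67  0.2  -0.  ] g 6.6
turn [-0.1  0.   0. ] shift [-0.3  0.6 -0.1]
```

servo_tool --commands '[[[6, 0, 0, 0, 0, 0, 0], [12, 0, 0, 0, 0, 0, 0], [18, 0, 0, 0, 0, 0, 0], [24, 0, 0, 0, 0, 0, 0], [30, 0, 0, 0, 0, 0, 0]]]'

```text
time: 20.72
position: [0.5502, -0.1857, 0.0519]
tool_rot: [0.414, 1.529, -0.413]
ft_force: [0.1, 2.9, 1.4]
grip_width: 0.073
```

```bash
python3 -c "
from h import *
go([.5494,-.185,.0523],-30)"
```

```text
t 20.73 pos [ 0.5502 -0.1857  0.0519] jaw -30.2 j7 -0.40 F [0.1 2.9 1.4] M [ 0.59 -0.22  0.04] g 6.3
turn [-0.2  0.1 -0. ] shift [-0.4  0.2 -1. ]
```

servo_tool --commands '[[[6, 0, 0, 0, 0, 0, 0], [12, 0, 0, 0, 0, 0, 0], [18, 0, 0, 0, 0, 0, 0], [24, 0, 0, 0, 0, 0, 0], [30, 0, 0, 0, 0, 0, 0]]]'

```text
time: 21.35
position: [0.55, -0.1854, 0.0518]
tool_rot: [0.819, 1.41, -0.818]
ft_force: [1.4, 1.8, 1.8]
grip_width: 0.075
```

servo_tool --commands '[[[6, 0, 0, 0, 0, 0, 0], [12, 0, 0, 0, 0, 0, 0], [18, 0, 0, 0, 0, 0, 0], [24, 0, 0, 0, 0, 0, 0]]]'

```text
time: 21.85
position: [0.5499, -0.1853, 0.0522]
tool_rot: [1.135, 1.254, -1.134]
ft_force: [-0.5, 3.7, 4.1]
grip_width: 0.074
```

```bash
python3 -c "
from h import *
go([.5494,-.185,.0523],-84)"
```

```text
t 21.85 pos [ 0.5499 -0.1853  0.0522] jaw -84.2 j7 -1.30 F [-0.5  3.7  4.1] M [0.79 0.18 0.1 ] g 6.4
turn [-0.2  0.  -0.1] shift [-0.1 -0.4 -0.4]
```

servo_tool --commands '[[[5, 0, 0, 0, 0, 0, 0], [10, 0, 0, 0, 0, 0, 0], [15, 0, 0, 0, 0, 0, 0], [20, 0, 0, 0, 0, 0, 0]]]'

```text
time: 22.35
position: [0.5498, -0.1852, 0.0524]
tool_rot: [1.39, 1.081, -1.388]
ft_force: [-1.9, 2.9, 5.5]
grip_width: 0.072
```

```bash
python3 -c "
from h import *
go([.5499,-.1853,.0522],-104)"
```

```text
t 22.35 pos [ 0.5498 -0.1852  0.0524] jaw -104.2 j7 -1.63 F [-1.9  2.9  5.5] M [0.91 0.43 0.17] g 6.2
turn [-0.2 -0.  -0.1] shift [0.2 0.1 0.1]
```

servo_tool --commands '[[[0, 0, 0, -0.7, 0, 0, 0], [4, 0, 0, -0.7, 0, 0, 0], [8, 0, 0, -0.7, 0, 0, 0], [8, 0, 0, -0.7, 0, 0, 0]]]'

```text
time: 22.85
position: [0.5494, -0.1853, 0.0524]
tool_rot: [1.485, 1.003, -1.485]
ft_force: [-0.9, 3.6, 2.8]
grip_width: 0.076
```

```bash
python3 -c "
from h import *
go([.5499,-.1853,.0522],-112)
ctrl.get_state();print([np.round(ctrl.get_state()['torque'][2],3) for _ in range(3)])"
```

```text
t 22.85 pos [ 0.5494 -0.1853  0.0524] jaw -111.9 j7 -1.76 F [-0.9  3.6  2.8] M [0.81 0.06 0.21] g 6.6
turn [ 0.1 -0.  -0. ] shift [ 0.2  0.5 -0.2]
[np.float64(0.208), np.float64(0.208), np.float64(0.208)]
```

servo_tool --commands '[[[3, 0, 0, 0, 0, 0, 0], [6, 0, 0, 0, 0, 0, 0], [6, 0, 0, 0, 0, 0, 0]]]'

```text
time: 23.22
position: [0.5494, -0.1854, 0.0524]
tool_rot: [1.558, 0.938, -1.558]
ft_force: [1.2, 2.1, 1.9]
grip_width: 0.072
```

```bash
python3 -c "
from h import *
go([.5499,-.1853,.0522],-118)
snap('top','t3');snap('wrist','w8')
go([.5499,-.1853,.0522],-118)"
```

```text
t 23.23 pos [ 0.5494 -0.1854  0.0524] jaw -117.9 j7 -1.86 F [1.2 2.1 1.9] M [ 0.82 -0.    0.28] g 6.2
turn [ 0.1 -0.  -0. ] shift [ 0.2  0.5 -0.3]
t 23.32 pos [ 0.5494 -0.1853  0.0524] jaw -117.9 j7 -1.86 F [-0.4  2.7  2. ] M [ 0.9  -0.04  0.26] g 6.2
turn [ 0.1 -0.  -0. ] shift [ 0.2  0.4 -0.3]
```

Torque is rising earlier than I expected. I'll release and check the head direction (red line) against the knob.

servo_tool --commands '[[[0, 0, 0, 0, 0, 0, 14], [0, 0, 0, 0, 0, 0, 22], [0, 0, 0, 0, 0, 0, 22], [0, 0, 0, -15, 0, 0, 22], [0, 0, 0, -70, 0, 0, 22]]]'

```text
time: 23.95
position: [0.5468, -0.1851, 0.1205]
tool_rot: [1.558, 0.942, -1.565]
ft_force: [1.0, -0.4, 0.4]
grip_width: 0.251
```

servo_tool --commands '[[[0, 0, 0, -60, 40, 0, 22], [0, 0, 0, -60, 40, 0, 22], [0, 0, 0, -60, 40, 0, 22], [0, 0, 0, -60, 40, 0, 22], [0, 0, 0, -60, 40, 0, 22]]]'

```text
time: 24.58
position: [0.5833, -0.2038, 0.1809]
tool_rot: [1.559, 0.939, -1.562]
ft_force: [0.2, -0.9, -0.1]
grip_width: 0.251
```

```bash
python3 -c "
from h import *
go([.5499,-.1853,.0522],-118)
ci=vision.camera_info('wrist');p=proj(ci,[.5497,-.1853,.08]);print(p)
u,v=map(int,p);ci=snap('wrist','w9',(max(u-60,0),max(v-55,0),u+60,v+50),5.5)
np.savez('w9.npz',**ci)
a=cv2.imread('pics/w9.png')
snap('top','t4');b=cv2.imread('pics/raw_t4.png')
"
```

```text
t 24.57 pos [ 0.5833 -0.2038  0.1809] jaw -118.0 j7 -1.83 F [ 0.2 -0.9 -0.1] M [ 0.01  0.04 -0.03] g 21.8
turn [-0.   0.   0.2] shift [128.8 -37.8  -0.7]
(np.float64(275.18398617759703), np.float64(235.17296949952694))
```

View pics/w9.png

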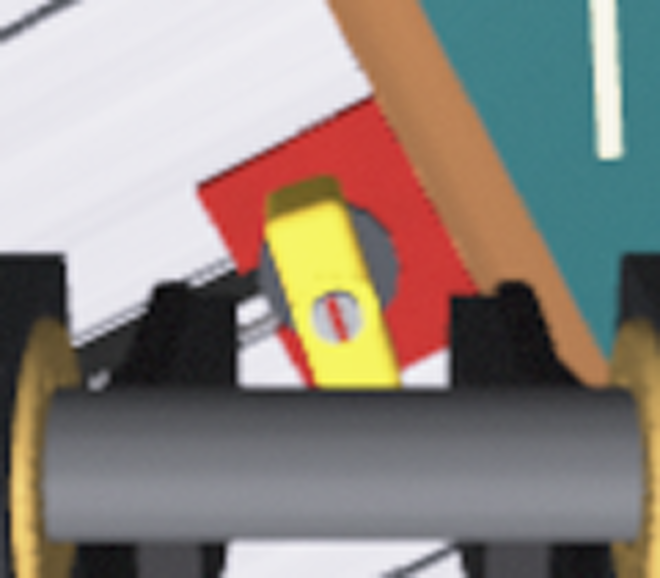

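```bash
python3 -c "
from h import *
ci=dict(np.load('w9.npz'));q=lambda x,y,z:at_z(ci,215+x/5.5,180+y/5.5,z)
an=lambda a,b:np.degrees(np.arctan2(*(a-b)[1::-1]))
L=q(268,222,.077),q(308,383,.077);Rr=q(345,208,.077),q(398,383,.077)
print('bar',an(*L),an(*Rr),'red',an(q(330,297,.0815),q(345,340,.0815)),'plate',an(q(385,115,.042),q(475,285,.042)),'foot front',an(q(198,186,.042),q(305,383,.042)))
print('top',q(337,318,.0815),'width',np.linalg.norm((L[0]-Rr[0])[:2]),'barmid',(L[0]+L[1]+Rr[0]+Rr[1])/4)
print('foot corners',q(198,186,.042),q(372,95,.042))
# refine with colour
im=cv2.imread('pics/raw_w9.png');hsv=cv2.cvtColor(im,cv2.COLOR_BGR2HSV)
m=((hsv[...,0]>22)&(hsv[...,0]<35)&(hsv[...,1]>120)&(hsv[...,2]>190)).astype(np.uint8);m[:, :240]=0;m[:,310:]=0;m[:218]=0;m[248:]=0
ys,xs=np.nonzero(m)
l=[];r=[]
for v in range(222,247):
  x=xs[ys==v]
  if len(x)>4:l.append((x.min(),v));r.append((x.max(),v))
for e in(l,r):
  e=np.array(e);c=np.polyfit(e[:,1],e[:,0],1);A=at_z(ci,np.polyval(c,222),222,.077);B=at_z(ci,np.polyval(c,246),246,.077);print(an(A,B))
go([.5499,-.1853,.0522],-103)
"
```

```text
bar -15.209106580928854 -11.753454966653749 red -9.806389106999092 plate -0.4133983175391204 foot front -1.3464541175972098
top [ 0.5470807  -0.18518903  0.0815    ] width 0.014770204720710892 barmid [ 0.54944755 -0.18493838  0.077     ]
foot corners [ 0.57398601 -0.16641538  0.042     ] [ 0.57410748 -0.20773641  0.042     ]
-10.636916675552913
-10.726682538201334
t 24.68 pos [ 0.5837 -0.204   0.1815] jaw -118.0 j7 -1.83 F [ 0.3 -0.7 -0.2] M [0.06 0.02 0.01] g 22.0
turn [-15.    0.    0.1] shift [129.3 -38.4  -0.6]
```

The bar is at 100.7° turned (the pads are compliant and lagged elastically), the head is about square, and the shank is at home, y≈-0.185. I'll regrasp aligned and deeper and continue the tightening with torque checks.

servo_tool --commands '[[[-8, 0, 0, 0, -25, 0, 30], [-17.3, 0, 0, 30, -38.4, -0.6, 30], [-17.3, 0, 0, 50, -38.4, -0.6, 30], [-17.3, 0, 0, 60, -38.4, -0.6, 30], [-17.3, 0, 0, 60, -38.4, -0.6, 30]]]'

```text
time: 25.3
position: [0.5505, -0.1857, 0.1218]
tool_rot: [1.346, 1.116, -1.347]
ft_force: [0.2, -0.2, -0.6]
grip_width: 0.346
```

```bash
python3 -c "
from h import *
go([.5495,-.185,.050],-100.7)"
```

```text
t 25.30 pos [ 0.5505 -0.1857  0.1218] jaw -100.8 j7 -1.55 F [ 0.2 -0.2 -0.6] M [-0.02 -0.03 -0.06] g 30.1
turn [-0.1 -0.   0.1] shift [71.8 -1.  -0.4]
```

servo_tool --commands '[[[0, 0, 0, 30, -1, -0.4, 30], [0, 0, 0, 50, -1, -0.4, 30], [0, 0, 0, 64, -1, -0.4, 30], [0, 0, 0, 70, -1, -0.4, 30], [0, 0, 0, 70, -1, -0.4, 30]]]'

```text
time: 25.92
position: [0.5502, -0.1852, 0.0527]
tool_rot: [1.346, 1.114, -1.346]
ft_force: [-0.1, 0.4, 0.8]
grip_width: 0.346
```

servo_tool --commands '[[[0, 0, 0, 0, 0, 0, 0], [0, 0, 0, 0, 0, 0, 0], [0, 0, 0, 0, 0, 0, 0], [0, 0, 0, 0, 0, 0, 0], [0, 0, 0, 0, 0, 0, 0]]]' --newtons 40

```text
time: 26.55
position: [0.5504, -0.1851, 0.0529]
tool_rot: [1.346, 1.114, -1.346]
ft_force: [0.3, 0.4, 1.9]
grip_width: 0.07
```

```bash
python3 -c "
from h import *
go([.5495,-.185,.050],-100.7)"
```

```text
t 26.55 pos [ 0.5504 -0.1851  0.0529] jaw -100.8 j7 -1.57 F [0.3 0.4 1.9] M [ 0.1  -0.01 -0.01] g 6.1
turn [-0.1  0.  -0. ] shift [ 2.9 -0.9  0.1]
```

Aligned, with zero moment. Now turning in small steps while reading Mz.

servo_tool --commands '[[[4, 0, 0, 0, 0, 0, 0], [8, 0, 0, 0, 0, 0, 0], [8, 0, 0, 0, 0, 0, 0]]]'

```text
time: 26.92
position: [0.5504, -0.1852, 0.0528]
tool_rot: [1.446, 1.036, -1.445]
ft_force: [0.7, 1.0, 4.0]
grip_width: 0.072
```

```bash
python3 -c "
from h import *
go([.5495,-.185,.050],-108.7)"
```

```text
t 26.93 pos [ 0.5504 -0.1852  0.0528] jaw -108.7 j7 -1.71 F [0.7 1.  4. ] M [ 0.16 -0.03  0.07] g 6.2
turn [ 0.  0. -0.] shift [ 2.8 -0.9  0.1]
```

servo_tool --commands '[[[4, 0, 0, 0, 0, 0, 0], [8, 0, 0, 0, 0, 0, 0], [8, 0, 0, 0, 0, 0, 0]]]'

```text
time: 27.3
position: [0.5503, -0.1852, 0.0528]
tool_rot: [1.543, 0.951, -1.542]
ft_force: [0.1, -0.1, 4.1]
grip_width: 0.067
```

```bash
python3 -c "
from h import *
go([.5495,-.185,.050],-116.7)"
```

```text
t 27.30 pos [ 0.5503 -0.1852  0.0528] jaw -116.6 j7 -1.84 F [ 0.1 -0.1  4.1] M [0.08 0.   0.2 ] g 5.8
turn [ 0.1  0.  -0. ] shift [ 2.8 -0.9  0.2]
```

servo_tool --commands '[[[3, 0, 0, 0, 0, 0, 0], [5, 0, 0, 0, 0, 0, 0], [5, 0, 0, 0, 0, 0, 0]]]'

```text
time: 27.68
position: [0.5503, -0.1853, 0.0528]
tool_rot: [1.604, 0.894, -1.603]
ft_force: [0.1, 0.3, 3.8]
grip_width: 0.07
```

```bash
python3 -c "
from h import *
go([.5495,-.185,.050],-121.7)"
```

```text
t 27.68 pos [ 0.5503 -0.1853  0.0528] jaw -121.7 j7 -1.92 F [0.1 0.3 3.8] M [0.07 0.02 0.23] g 6.1
turn [ 0.  0. -0.] shift [ 2.8 -0.8  0.2]
```

servo_tool --commands '[[[2, 0, 0, 0, 0, 0, 0], [4, 0, 0, 0, 0, 0, 0], [4, 0, 0, 0, 0, 0, 0]]]'

```text
time: 28.05
position: [0.5494, -0.1849, 0.0528]
tool_rot: [1.653, 0.846, -1.655]
ft_force: [-2.1, 1.0, 7.5]
grip_width: 0.072
```

```bash
python3 -c "
from h import *
go([.5495,-.185,.050],-125.7)"
```

```text
t 28.05 pos [ 0.5494 -0.1849  0.0528] jaw -125.9 j7 -1.99 F [-2.1  1.   7.5] M [ 0.28  0.48 -0.  ] g 6.3
turn [-0.2  0.   0.1] shift [2.8 0.1 0. ]
```

servo_tool --commands '[[[0, 0, 0, 0, 0, 0, 14], [0, 0, 0, 0, 0, 0, 24], [0, 0, 0, 0, 0, 0, 26], [0, 0, 0, -20, 0, 0, 26], [0, 0, 0, -80, 0, 0, 26]]]'

```text
time: 28.68
position: [0.5469, -0.1842, 0.1289]
tool_rot: [1.649, 0.853, -1.66]
ft_force: [1.4, 0.3, 0.8]
grip_width: 0.294
```

servo_tool --commands '[[[0, 0, 0, -50, 45, 0, 26], [0, 0, 0, -50, 45, 0, 26], [0, 0, 0, -50, 45, 0, 26], [0, 0, 0, -50, 45, 0, 26], [0, 0, 0, -50, 45, 0, 26]]]'

```text
time: 29.3
position: [0.5854, -0.2107, 0.1809]
tool_rot: [1.651, 0.849, -1.654]
ft_force: [0.0, -0.0, 0.1]
grip_width: 0.298
```

```bash
cat > ang.py <<'E'
from h import *
import sys
an=lambda a,b:round(float(np.degrees(np.arctan2(*(a-b)[1::-1]))),1)
def meas(tag,zb=.077,zt=.0815):
    go([.5499,-.1853,.0522],-118)
    ci=snap('wrist',tag);np.savez(tag+'.npz',**ci);analyse(tag,ci,zb,zt)
def analyse(tag,ci,zb=.077,zt=.0815):
    im=cv2.imread('pics/raw_%s.png'%tag);hsv=cv2.cvtColor(im,cv2.COLOR_BGR2HSV)
    m=((hsv[...,0]>22)&(hsv[...,0]<35)&(hsv[...,1]>120)&(hsv[...,2]>190)).astype(np.uint8)
    u,v=map(int,proj(ci,[.549,-.185,.08]));w=np.zeros_like(m);w[v-40:v+40,u-45:u+45]=1;m*=w
    n,lab,st,_=cv2.connectedComponentsWithStats(m);k=1+np.argmax(st[1:,4]);m=(lab==k).astype(np.uint8)
    x,y,ww,hh,_=st[k];print('yellow bbox',x,y,ww,hh,'pred',u,v)
    s=m.sum(1);rows=[r for r in range(y+4,y+hh-3) if s[r]>.5*s.max()]
    for f in(np.min,np.max):
        e=[(r,f(np.nonzero(m[r])[0])) for r in rows];e=np.array(e);c=np.polyfit(e[:,0],e[:,1],1);r=np.abs(np.polyval(c,e[:,0])-e[:,1])
        e=e[r<1.2];c=np.polyfit(e[:,0],e[:,1],1);a,b=e[0,0],e[-1,0]
        print('bar edge angle',an(at_z(ci,np.polyval(c,a),a,zb),at_z(ci,np.polyval(c,b),b,zb)),a,b)
    big=cv2.resize(im,None,fx=8,fy=8,interpolation=cv2.INTER_CUBIC)
    # red line on shank top: red pixels inside yellow hull
    hull=cv2.convexHull(np.argwhere(m)[:,::-1].astype(np.int32));H=np.zeros_like(m);cv2.fillConvexPoly(H,hull,1);H=cv2.erode(H,np.ones((3,3)))
    red=np.clip(im[...,2].astype(float)-im[...,1],0,None);red[(H==0)|(m==1)]=0;red[red<40]=0
    # signed weights
    ys,xs=np.nonzero(red);
    if len(xs)>3:
        W=red[ys,xs];cx,cy=np.average(xs,weights=W),np.average(ys,weights=W)
        C=np.cov(np.c_[xs,ys].T,aweights=W);ev,V=np.linalg.eigh(C);d=V[:,1]*3
        d=d if d[1]<0 else -d
        print('red',len(xs),'angle',an(at_z(ci,cx+d[0],cy+d[1],zt),at_z(ci,cx-d[0],cy-d[1],zt)),'ev',ev.round(2),'top',at_z(ci,cx,cy,zt).round(4))
if __name__=='__main__':
    if sys.argv[1]=='w9':analyse('w9',dict(np.load('w9.npz')))
    else:meas(sys.argv[1])
E
python3 ang.py w9; python3 ang.py w10
```

```text
yellow bbox 264 217 23 33 pred 275 235
bar edge angle -10.9 221 246
bar edge angle -11.0 221 246
red 21 angle -9.0 ev [0.39 5.54] top [ 0.5476 -0.1848  0.0815]
t 29.30 pos [ 0.5854 -0.2107  0.1809] jaw -125.7 j7 -1.95 F [ 0.  -0.   0.1] M [ 0.05  0.06 -0.02] g 25.9
turn [-7.7  0.   0.1] shift [128.8 -43.3  -0. ]
yellow bbox 263 223 25 27 pred 275 241
bar edge angle -15.8 227 246
bar edge angle -10.3 227 246
red 19 angle -12.5 ev [0.36 5.07] top [ 0.5474 -0.1845  0.0815]
```

```bash
python3 -c "
from h import *
snap('side','s5');snap('top','t5')
R_=lambda f,x0,y0,x1,y1,W,H:cv2.resize(cv2.imread('pics/raw_%s.png'%f)[y0:y1,x0:x1],(W,H),interpolation=2)
o=np.zeros((600,800,3),np.uint8)
o[:300,:400]=R_('w10',235,205,315,265,400,300)
o[:300,400:]=R_('s5',262,165,342,225,400,300)
o[300:,:400]=R_('t5',310,195,390,255,400,300)
o[300:,400:]=R_('w9',235,200,315,260,400,300)
cv2.imwrite('pics/c5.png',cv2.convertScaleAbs(o,alpha=1.3))"
```

```text
(no output)
```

View pics/c5.png

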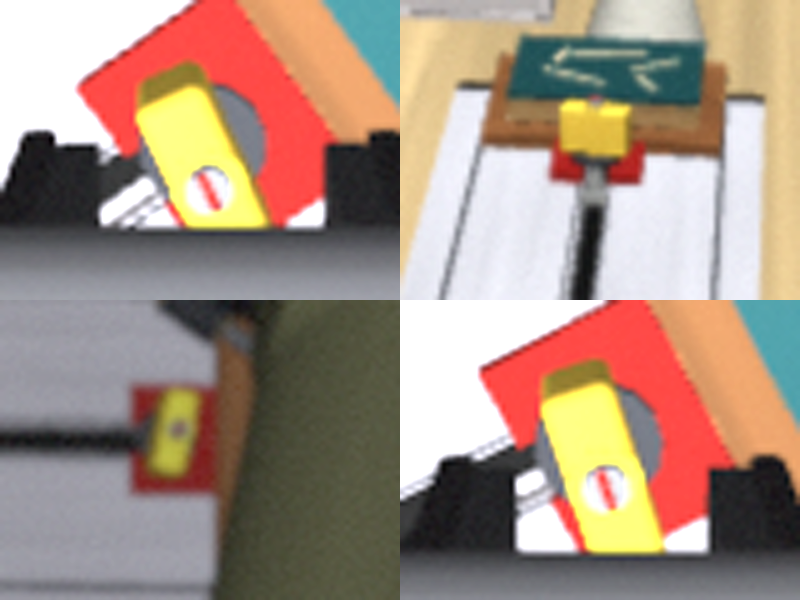

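Both wrist crops show the knob and its red line about 10–12° past square, the flange over the foot and nothing disturbed; the top view shows the carriage seated. Next I'll regrasp and check whether the bolt is still loose with a gentle pull.

```bash
python3 -c "
from h import *
go([.5497,-.185,.122],-102.5)"
```

```text
t 29.45 pos [ 0.5861 -0.2112  0.1819] jaw -125.7 j7 -1.95 F [ 0.1 -0.1  0.1] M [0.04 0.01 0.04] g 25.8
turn [-23.2   0.    0.1] shift [ 60.  -44.7  -0. ]
```

servo_tool --commands '[[[-10.5, 0, 0, 0, -30, 0, 30], [-21, 0, 0, 20, -44.7, 0, 30], [-23.2, 0, 0, 50, -44.7, 0, 30], [-23.2, 0, 0, 70, -44.7, 0, 30], [-23.2, 0, 0, 70, -44.7, 0, 30]]]'

```text
time: 30.08
position: [0.5487, -0.1849, 0.1108]
tool_rot: [1.368, 1.101, -1.371]
ft_force: [-0.3, 0.6, -0.2]
grip_width: 0.343
```

servo_tool --commands '[[[0, 0, 0, 25, 0, 0, 30], [0, 0, 0, 45, 0, 0, 30], [0, 0, 0, 57, 0, 0, 30], [0, 0, 0, 62, 0, 0, 30], [0, 0, 0, 62, 0, 0, 30]]]'

```text
time: 30.7
position: [0.5506, -0.1854, 0.0509]
tool_rot: [1.369, 1.097, -1.368]
ft_force: [-0.3, -0.1, 0.8]
grip_width: 0.344
```

```bash
python3 -c "
from h import *
go([.5497,-.185,.050],-102.5)"
```

```text
t 30.70 pos [ 0.5506 -0.1854  0.0509] jaw -102.6 j7 -1.60 F [-0.3 -0.1  0.8] M [-0.    0.01 -0.04] g 29.9
turn [-0.1  0.  -0. ] shift [ 0.9 -0.9 -0.2]
```

servo_tool --commands '[[[0, 0, 0, 0, -0.6, 0, 0], [0, 0, 0, 0, -0.6, 0, 0], [0, 0, 0, 0, -0.6, 0, 0], [0, 0, 0, 0, -0.6, 0, 0], [0, 0, 0, 0, -0.6, 0, 0]]]' --newtons 58

```text
time: 31.32
position: [0.5503, -0.1842, 0.0517]
tool_rot: [1.369, 1.098, -1.367]
ft_force: [-1.8, 1.9, 6.0]
grip_width: 0.069
```

servo_tool --commands '[[[0, 0, 0, 0, 0, 0, 0], [0, 0, 0, 0, 0, 0, 0]]]'

```text
time: 31.58
position: [0.5502, -0.1843, 0.0517]
tool_rot: [1.369, 1.098, -1.367]
ft_force: [-1.8, 2.4, 5.8]
grip_width: 0.066
```

servo_tool --commands '[[[0, 0, 0, -0.4, 0, 0, 0], [0, 0, 0, -0.8, 0, 0, 0], [0, 0, 0, -0.8, 0, 0, 0]]]'

```text
time: 31.95
position: [0.5501, -0.1844, 0.0517]
tool_rot: [1.369, 1.098, -1.368]
ft_force: [-1.8, 3.3, 6.0]
grip_width: 0.059
```

servo_tool --commands '[[[0, 0, 0, -0.4, 0, 0, 0], [0, 0, 0, -0.8, 0, 0, 0], [0, 0, 0, -0.8, 0, 0, 0]]]'

```text
time: 32.33
position: [0.5498, -0.1847, 0.0518]
tool_rot: [1.369, 1.098, -1.368]
ft_force: [0.8, 4.2, 2.0]
grip_width: 0.064
```

servo_tool --commands '[[[0, 0, 0, -0.4, 0, 0, 0], [0, 0, 0, -0.8, 0, 0, 0], [0, 0, 0, -0.8, 0, 0, 0]]]'

```text
time: 32.7
position: [0.5491, -0.1852, 0.0521]
tool_rot: [1.369, 1.098, -1.37]
ft_force: [2.1, 3.2, -3.9]
grip_width: 0.064
```

servo_tool --commands '[[[0, 0, 0, -0.4, 0, 0, 0], [0, 0, 0, -0.8, 0, 0, 0], [0, 0, 0, -0.8, 0, 0, 0]]]'

```text
time: 33.08
position: [0.5484, -0.1852, 0.0526]
tool_rot: [1.368, 1.099, -1.371]
ft_force: [2.3, 2.9, -9.9]
grip_width: 0.064
```

servo_tool --commands '[[[0, 0, 0, -0.4, 0, 0, 0], [0, 0, 0, -0.8, 0, 0, 0], [0, 0, 0, -0.8, 0, 0, 0]]]'

```text
time: 33.45
position: [0.5481, -0.185, 0.053]
tool_rot: [1.368, 1.1, -1.371]
ft_force: [0.9, 2.4, -17.8]
grip_width: 0.063
```

servo_tool --commands '[[[0, 0, 0, 1.2, 0, 0, 0], [0, 0, 0, 2.2, 0, 0, 0], [0, 0, 0, 2.2, 0, 0, 0]]]'

```text
time: 33.83
position: [0.5492, -0.1854, 0.0528]
tool_rot: [1.368, 1.098, -1.37]
ft_force: [-3.5, 2.9, -6.8]
grip_width: 0.067
```

```bash
python3 -c "
from h import *
go([.5497,-.185,.052],-102.5)"
```

```text
t 33.83 pos [ 0.5492 -0.1854  0.0528] jaw -102.6 j7 -1.60 F [-3.5  2.9 -6.8] M [ 0.82  0.94 -0.01] g 5.8
turn [-0.1  0.   0. ] shift [ 0.8  0.4 -0.5]
```

servo_tool --commands '[[[3, 0, 0, 0, 0, 0, 0], [6, 0, 0, 0, 0, 0, 0], [6, 0, 0, 0, 0, 0, 0]]]'

```text
time: 34.2
position: [0.5492, -0.1857, 0.0526]
tool_rot: [1.442, 1.038, -1.444]
ft_force: [-4.9, 2.3, -6.8]
grip_width: 0.063
```

```bash
python3 -c "
from h import *
go([.5497,-.185,.052],-102.5)"
```

```text
t 34.20 pos [ 0.5492 -0.1857  0.0526] jaw -108.5 j7 -1.70 F [-4.9  2.3 -6.8] M [0.69 1.12 0.06] g 5.5
turn [-6.   0.1  0. ] shift [ 0.6  0.2 -0.8]
```

servo_tool --commands '[[[3, 0, 0, 0, 0, 0, 0], [6, 0, 0, 0, 0, 0, 0], [6, 0, 0, 0, 0, 0, 0]]]'

```text
time: 34.58
position: [0.5493, -0.1858, 0.0525]
tool_rot: [1.515, 0.975, -1.517]
ft_force: [-4.5, 0.3, -6.5]
grip_width: 0.062
```

```bash
python3 -c "
from h import *
go([.5497,-.185,.052],-102.5)"
```

```text
t 34.58 pos [ 0.5493 -0.1858  0.0525] jaw -114.5 j7 -1.80 F [-4.5  0.3 -6.5] M [0.44 1.2  0.18] g 5.4
turn [-12.    0.1   0. ] shift [ 0.5  0.  -0.9]
```

servo_tool --commands '[[[2, 0, 0, 0.5, 0, 0, 0], [4, 0, 0, 0.8, 0, 0, 0], [4, 0, 0, 0.8, 0, 0, 0]]]'

```text
time: 34.95
position: [0.5498, -0.1861, 0.0524]
tool_rot: [1.564, 0.93, -1.565]
ft_force: [-4.2, 1.4, -4.6]
grip_width: 0.065
```

```bash
python3 -c "
from h import *
go([.5497,-.185,.052],-102.5)"
```

```text
t 34.95 pos [ 0.5498 -0.1861  0.0524] jaw -118.5 j7 -1.87 F [-4.2  1.4 -4.6] M [0.43 1.22 0.22] g 5.7
turn [-16.    0.1  -0.1] shift [ 0.4 -0.6 -0.9]
```

servo_tool --commands '[[[2, 0, 0, 0, 0, 0, 0], [4, 0, 0, 0, 0, 0, 0], [4, 0, 0, 0, 0, 0, 0]]]'

```text
time: 35.33
position: [0.5499, -0.186, 0.0524]
tool_rot: [1.612, 0.884, -1.612]
ft_force: [-4.8, 1.0, -5.1]
grip_width: 0.062
```

```bash
python3 -c "
from h import *
go([.5497,-.185,.052],-102.5)"
```

```text
t 35.33 pos [ 0.5499 -0.186   0.0524] jaw -122.4 j7 -1.93 F [-4.8  1.  -5.1] M [0.39 1.18 0.36] g 5.4
turn [-19.9   0.1  -0.1] shift [ 0.4 -0.7 -0.7]
```

Mz reached 0.36, so I'm stopping there. Release and measure the angles from straight above.

servo_tool --commands '[[[-3, 0, 0, 0, 0, 0, 14], [-5, 0, 0, 0, 0, 0, 24], [-5, 0, 0, 0, 0, 0, 30], [-5, 0, 0, -20, 0, 0, 30], [-5, 0, 0, -80, 0, 0, 30]]]'

```text
time: 35.95
position: [0.5483, -0.1852, 0.1301]
tool_rot: [1.553, 0.945, -1.557]
ft_force: [0.3, -0.3, 0.8]
grip_width: 0.338
```

servo_tool --commands '[[[0, 0, 0, -35, -12, 0, 40], [0, 0, 0, -35, -12, 0, 40], [0, 0, 0, -35, -12, 0, 40], [0, 0, 0, -35, -12, 0, 40], [0, 0, 0, -35, -12, 0, 40]]]'

```text
time: 36.58
position: [0.5386, -0.1796, 0.1652]
tool_rot: [1.553, 0.943, -1.555]
ft_force: [0.2, 0.6, 0.4]
grip_width: 0.463
```

```bash
python3 ang.py w11
```

```text
t 36.58 pos [ 0.5386 -0.1796  0.1652] jaw -117.6 j7 -1.82 F [0.2 0.6 0.4] M [-0.03  0.02 -0.02] g 40.3
turn [0.4 0.  0.1] shift [113.   12.9  -0.2]
yellow bbox 269 171 17 42 pred 275 190
bar edge angle -27.9 175 209
bar edge angle -29.2 175 209
red 25 angle -12.9 ev [0.43 7.14] top [ 0.5467 -0.1853  0.0815]
```

The knob has now turned with the thread: bar at 118.5°, red line at about 100°. I'll regrasp, aligned, to check that it stays firm at about 0.26 Nm.

servo_tool --commands '[[[0.8, 0, 0, 30, 12.5, 0, 30], [0.8, 0, 0, 70, 12.5, 0, 30], [0.8, 0, 0, 95, 12.5, 0, 30], [0.8, 0, 0, 111, 12.5, 0, 30], [0.8, 0, 0, 113, 12.5, 0, 30]]]'

```text
time: 37.25
position: [0.5494, -0.1852, 0.0523]
tool_rot: [1.563, 0.935, -1.565]
ft_force: [-0.0, -0.5, 0.3]
grip_width: 0.347
```

servo_tool --commands '[[[0, 0, 0, 0, 0, 0, 0], [0, 0, 0, 0, 0, 0, 0], [0, 0, 0, 0, 0, 0, 0], [0, 0, 0, 0, 0, 0, 0], [0, 0, 0, 0, 0, 0, 0]]]' --newtons 58

```text
time: 37.88
position: [0.5529, -0.1835, 0.0566]
tool_rot: [1.567, 0.932, -1.558]
ft_force: [-1.3, 4.2, 11.8]
grip_width: 0.012
```

```bash
python3 -c "
from h import *
go([.5497,-.185,.052],-118.5)"
```

```text
t 37.88 pos [ 0.5529 -0.1835  0.0566] jaw -118.3 j7 -1.87 F [-1.3  4.2 11.8] M [ 0.89  0.23 -0.04] g 1.0
turn [ 0.2 -0.2 -0.2] shift [ 4.6 -2.1  2.9]
```

servo_tool --commands '[[[2, 0, 0, 0, 0, 0, 0], [4, 0, 0, 0, 0, 0, 0], [4, 0, 0, 0, 0, 0, 0]]]'

```text
time: 38.25
position: [0.5528, -0.1839, 0.0566]
tool_rot: [1.615, 0.885, -1.606]
ft_force: [-0.4, 4.5, 11.5]
grip_width: 0.006
```

```bash
python3 -c "
from h import *
go([.5497,-.185,.052],-118.5)"
```

```text
t 38.25 pos [ 0.5528 -0.1839  0.0566] jaw -122.3 j7 -1.93 F [-0.4  4.5 11.5] M [ 0.95  0.26 -0.01] g 0.5
turn [-3.8 -0.2 -0.2] shift [ 4.6 -2.   2.6]
```

The pads rode up onto the shank stub, so the real finger reach is shorter than I assumed and the grip was too high. I'll open, re-measure and then grasp deeper.

servo_tool --commands '[[[0, 0, 0, 0, 0, 0, 12], [0, 0, 0, 0, 0, 0, 25], [0, 0, 0, 0, 0, 0, 32], [0, 0, 0, -50, 0, 0, 36], [0, 0, 0, -110, -12, 0, 40]]]'

```text
time: 38.88
position: [0.539, -0.1791, 0.1635]
tool_rot: [1.611, 0.889, -1.614]
ft_force: [0.4, -0.3, 0.7]
grip_width: 0.425
```

servo_tool --commands '[[[0, 0, 0, 0, 0, 0, 40], [0, 0, 0, 0, 0, 0, 40], [0, 0, 0, 0, 0, 0, 40]]]'

```text
time: 39.25
position: [0.5388, -0.1789, 0.1617]
tool_rot: [1.611, 0.889, -1.615]
ft_force: [0.3, -0.3, -0.2]
grip_width: 0.456
```

```bash
python3 ang.py w12
```

```text
t 39.25 pos [ 0.5388 -0.1789  0.1617] jaw -122.4 j7 -1.91 F [ 0.3 -0.3 -0.2] M [0.06 0.03 0.03] g 39.6
turn [-4.4  0.   0.2] shift [109.4  13.1  -0.6]
yellow bbox 267 172 21 44 pred 275 191
bar edge angle -25.3 176 212
bar edge angle -26.3 176 212
red 23 angle -13.6 ev [0.39 6.96] top [ 0.5447 -0.1857  0.0815]
```

servo_tool --commands '[[[-6.6, 0, 0, 30, 12.7, -0.9, 30], [-6.6, 0, 0, 70, 12.7, -0.9, 30], [-6.6, 0, 0, 100, 12.7, -0.9, 30], [-6.6, 0, 0, 110, 12.7, -0.9, 30], [-6.6, 0, 0, 110, 12.7, -0.9, 30]]]'

```text
time: 39.92
position: [0.5507, -0.1849, 0.0527]
tool_rot: [1.532, 0.963, -1.533]
ft_force: [0.3, -0.4, 0.5]
grip_width: 0.347
```

servo_tool --commands '[[[0, 0, 0, 2, 0, 0, 30], [0, 0, 0, 4, 0, 0, 30], [0, 0, 0, 4, 0, 0, 30]]]'

```text
time: 40.3
position: [0.5515, -0.1852, 0.05]
tool_rot: [1.532, 0.961, -1.532]
ft_force: [0.2, 1.0, 0.2]
grip_width: 0.345
```

servo_tool --commands '[[[0, 0, 0, 2, 0, 0, 30], [0, 0, 0, 4, 0, 0, 30], [0, 0, 0, 4, 0, 0, 30]]]'

```text
time: 40.67
position: [0.5509, -0.185, 0.0452]
tool_rot: [1.532, 0.962, -1.533]
ft_force: [0.5, 0.6, -0.6]
grip_width: 0.344
```

servo_tool --commands '[[[0, 0, 0, 2, 0, 0, 30], [0, 0, 0, 4, 0, 0, 30], [0, 0, 0, 4, 0, 0, 30]]]'

```text
time: 41.05
position: [0.5509, -0.185, 0.0411]
tool_rot: [1.532, 0.962, -1.533]
ft_force: [0.1, 0.5, -1.3]
grip_width: 0.344
```

servo_tool --commands '[[[0, 0, 0, 0, -1.2, 0.5, 24], [0, 0, 0, 0, -1.2, 0.5, 20], [0, 0, 0, 0, -1.2, 0.5, 16], [0, 0, 0, 0, -1.2, 0.5, 12], [0, 0, 0, 0, -1.2, 0.5, 12]]]' --newtons 10

```text
time: 41.68
position: [0.5498, -0.1851, 0.0415]
tool_rot: [1.532, 0.962, -1.532]
ft_force: [-0.2, -0.6, 0.8]
grip_width: 0.181
```

servo_tool --commands '[[[0, 0, 0, 0, 0, 0, 0], [0, 0, 0, 0, 0, 0, 0], [0, 0, 0, 0, 0, 0, 0]]]' --newtons 10

```text
time: 42.05
position: [0.5498, -0.185, 0.0415]
tool_rot: [1.532, 0.962, -1.532]
ft_force: [-1.4, 0.0, 1.1]
grip_width: 0.182
```

```bash
python3 -c "
from h import *
go([.5493,-.185,.042],-115.8)"
```

```text
t 42.05 pos [ 0.5498 -0.185   0.0415] jaw -115.8 j7 -1.82 F [-1.4  0.   1.1] M [0.08 0.18 0.  ] g 15.8
turn [0. 0. 0.] shift [-0.5 -0.5  0.2]
```

The opening reads 15.8 mm at 10 N, which is a true full grip on the bar. Tightening with proper feedback now.

servo_tool --commands '[[[0, 0, 0, 0, 0, 0, 0], [0, 0, 0, 0, 0, 0, 0], [4, 0, 0, 0, 0, 0, 0], [8, 0, 0, 0, 0, 0, 0], [8, 0, 0, 0, 0, 0, 0]]]' --newtons 40

```text
time: 42.68
position: [0.5495, -0.185, 0.0413]
tool_rot: [1.627, 0.871, -1.629]
ft_force: [-1.8, -0.5, 1.2]
grip_width: 0.176
```

```bash
python3 -c "
from h import *
go([.5493,-.185,.042],-115.8)"
```

```text
t 42.67 pos [ 0.5495 -0.185   0.0413] jaw -123.7 j7 -1.96 F [-1.8 -0.5  1.2] M [0.05 0.4  0.06] g 15.3
turn [-7.9  0.   0. ] shift [-0.7 -0.2  0.1]
```

servo_tool --commands '[[[4, 0, 0, 0, 0, 0, 0], [6, 0, 0, 0, 0, 0, 0], [6, 0, 0, 0, 0, 0, 0]]]'

```text
time: 43.05
position: [0.5493, -0.185, 0.0412]
tool_rot: [1.698, 0.798, -1.7]
ft_force: [-1.4, -0.2, 1.2]
grip_width: 0.181
```

```bash
python3 -c "
from h import *
go([.5493,-.185,.042],-115.8)"
```

```text
t 43.05 pos [ 0.5493 -0.185   0.0412] jaw -129.7 j7 -2.06 F [-1.4 -0.2  1.2] M [-0.    0.67  0.09] g 15.8
turn [-13.9   0.    0. ] shift [-0.8 -0.   0. ]
```

servo_tool --commands '[[[0, 0, 0, 0, 0.6, 0.7, 0], [0, 0, 0, 0, 0.6, 0.7, 0], [4, 0, 0, 0, 0.6, 0.7, 0], [7, 0, 0, 0, 0.6, 0.7, 0], [7, 0, 0, 0, 0.6, 0.7, 0]]]'

```text
time: 43.68
position: [0.5492, -0.1853, 0.0411]
tool_rot: [1.778, 0.708, -1.781]
ft_force: [-3.4, 2.5, 0.4]
grip_width: 0.18
```

```bash
python3 -c "
from h import *
go([.5493,-.185,.042],-136.7)"
```

```text
t 43.67 pos [ 0.5492 -0.1853  0.0411] jaw -136.7 j7 -2.17 F [-3.4  2.5  0.4] M [0.48 0.96 0.17] g 15.7
turn [0.  0.  0.1] shift [-0.9 -0.2 -0.3]
```

servo_tool --commands '[[[3, 0, 0, 0, 0, 0, 0], [6, 0, 0, 0, 0, 0, 0], [6, 0, 0, 0, 0, 0, 0]]]'

```text
time: 44.05
position: [0.549, -0.1854, 0.041]
tool_rot: [1.845, 0.625, -1.849]
ft_force: [-4.0, 2.1, 1.3]
grip_width: 0.179
```

```bash
python3 -c "
from h import *
go([.5493,-.185,.042],-142.7)"
```

```text
t 44.05 pos [ 0.549  -0.1854  0.041 ] jaw -142.7 j7 -2.27 F [-4.   2.1  1.3] M [0.56 1.35 0.16] g 15.6
turn [0.  0.1 0.1] shift [-1.  -0.1 -0.5]
```

servo_tool --commands '[[[2, 0, 0, 0, -0.3, 0.4, 0], [4, 0, 0, 0, -0.3, 0.4, 0], [4, 0, 0, 0, -0.3, 0.4, 0]]]'

```text
time: 44.42
position: [0.5489, -0.1854, 0.041]
tool_rot: [1.891, 0.566, -1.893]
ft_force: [-3.7, 3.0, -1.6]
grip_width: 0.185
```

```bash
python3 -c "
from h import *
go([.549,-.185,.042],-146.7)"
```

```text
t 44.42 pos [ 0.5489 -0.1854  0.041 ] jaw -146.8 j7 -2.34 F [-3.7  3.  -1.6] M [0.76 1.27 0.13] g 16.1
turn [-0.1  0.   0.1] shift [-1.  -0.2 -0.3]
```

servo_tool --commands '[[[1.5, 0, 0, 0, 0, 0, 0], [3, 0, 0, 0, 0, 0, 0], [3, 0, 0, 0, 0, 0, 0]]]'

```text
time: 44.8
position: [0.5488, -0.1853, 0.041]
tool_rot: [1.923, 0.521, -1.926]
ft_force: [-4.9, 2.8, -1.3]
grip_width: 0.174
```

```bash
python3 -c "
from h import *
go([.549,-.185,.042],-149.7)"
```

```text
t 44.80 pos [ 0.5488 -0.1853  0.041 ] jaw -149.8 j7 -2.39 F [-4.9  2.8 -1.3] M [0.77 1.36 0.21] g 15.2
turn [-0.1  0.   0.1] shift [-1.  -0.1 -0.3]
```

servo_tool --commands '[[[1.5, 0, 0, 0, 0, 0, 0], [3, 0, 0, 0, 0, 0, 0], [3, 0, 0, 0, 0, 0, 0]]]'

```text
time: 45.18
position: [0.5488, -0.1852, 0.041]
tool_rot: [1.956, 0.475, -1.958]
ft_force: [-4.4, 3.3, -0.2]
grip_width: 0.179
```

```bash
python3 -c "
from h import *
go([.549,-.185,.042],-149.7)"
```

```text
t 45.17 pos [ 0.5488 -0.1852  0.041 ] jaw -152.8 j7 -2.44 F [-4.4  3.3 -0.2] M [0.83 1.37 0.21] g 15.6
turn [-3.1  0.   0.1] shift [-1.  -0.1 -0.3]
```

servo_tool --commands '[[[1.5, 0, 0, 0, 0, 0, 0], [3, 0, 0, 0, 0, 0, 0], [3, 0, 0, 0, 0, 0, 0]]]'

```text
time: 45.55
position: [0.5486, -0.1851, 0.041]
tool_rot: [1.987, 0.429, -1.99]
ft_force: [-4.7, 2.9, -1.0]
grip_width: 0.181
```

```bash
python3 -c "
from h import *
go([.549,-.185,.042],-149.7)"
```

```text
t 45.55 pos [ 0.5486 -0.1851  0.041 ] jaw -155.7 j7 -2.49 F [-4.7  2.9 -1. ] M [0.86 1.47 0.23] g 15.7
turn [-6.   0.1  0.1] shift [-1.   0.1 -0.4]
```

servo_tool --commands '[[[0, 0, 0, 0, -0.8, 0.7, 0], [0, 0, 0, 0, -0.8, 0.7, 0]]]'

```text
time: 45.8
position: [0.5485, -0.1851, 0.041]
tool_rot: [1.988, 0.428, -1.988]
ft_force: [-1.8, 3.0, -3.1]
grip_width: 0.178
```

```bash
python3 -c "
from h import *
go([.549,-.185,.042],-149.7)"
```

```text
t 45.80 pos [ 0.5485 -0.1851  0.041 ] jaw -155.7 j7 -2.49 F [-1.8  3.  -3.1] M [0.73 0.79 0.23] g 15.5
turn [-6. -0.  0.] shift [-1.   0.1 -0.5]
```

servo_tool --commands '[[[2, 0, 0, 0, 0, 0, 0], [5, 0, 0, 0, 0, 0, 0], [5, 0, 0, 0, 0, 0, 0]]]'

```text
time: 46.18
position: [0.5483, -0.1849, 0.041]
tool_rot: [2.039, 0.346, -2.04]
ft_force: [-2.0, 3.1, -6.7]
grip_width: 0.176
```

```bash
python3 -c "
from h import *
go([.549,-.185,.042],-149.7)"
```

```text
t 46.17 pos [ 0.5483 -0.1849  0.041 ] jaw -160.8 j7 -2.58 F [-2.   3.1 -6.7] M [0.94 0.74 0.16] g 15.3
turn [-11.1   0.    0. ] shift [-1.   0.4 -0.6]
```

Fz is turning negative, so the knob is screwing down while I hold it up, and j7 is near its range. I'll release (letting the knob settle), flip the grasp by a half turn and finish.

servo_tool --commands '[[[0, 0, 0, 0.8, 0, 0, 22], [0, 0, 0, 0.8, 0, 0, 30], [0, 0, 0, -10, 0, 0, 30], [0, 0, 0, -50, 0, 0, 30], [-10, 0, 0, -60, 0, 0, 30]]]' --newtons 40

```text
time: 46.8
position: [0.5511, -0.1869, 0.1058]
tool_rot: [1.937, 0.503, -1.925]
ft_force: [0.6, -0.4, 0.2]
grip_width: 0.343
```

servo_tool --commands '[[[-53, 0, 0, 0, 0, 0, 30], [-53, 0, 0, 0, 0, 0, 30], [-53, 0, 0, 0, 0, 0, 30], [-53, 0, 0, 0, 0, 0, 30], [-53, 0, 0, 0, 0, 0, 30]]]'

```text
time: 47.42
position: [0.5493, -0.1863, 0.1029]
tool_rot: [1.305, 1.142, -1.303]
ft_force: [-0.0, -0.1, 0.2]
grip_width: 0.347
```

servo_tool --commands '[[[-53, 0, 0, 0, 0, 0, 30], [-53, 0, 0, 0, 0, 0, 30], [-53, 0, 0, 0, 0, 0, 30], [-53, 0, 0, 0, 0, 0, 30], [-53, 0, 0, 0, 0, 0, 30]]]'

```text
time: 48.05
position: [0.5492, -0.1864, 0.1029]
tool_rot: [0.606, 1.482, -0.607]
ft_force: [0.1, -0.0, 0.1]
grip_width: 0.35
```

servo_tool --commands '[[[-53, 0, 0, -60, 0, 0, 40], [-53, 0, 0, -60, 0, 0, 40], [-53, 0, 0, -60, 0, 0, 40], [-53, 0, 0, -60, 0, 0, 40], [-53, 0, 0, -60, 0, 0, 40]]]'

```text
time: 48.68
position: [0.5491, -0.1863, 0.1629]
tool_rot: [-0.118, 1.565, 0.115]
ft_force: [-0.7, 0.1, 1.2]
grip_width: 0.461
```

```bash
python3 ang.py w13; python3 -c "
from h import *
go([.5488,-.185,.055],19.2)"
```

```text
t 48.67 pos [ 0.5491 -0.1863  0.1629] jaw 8.5 j7 0.33 F [-0.7  0.1  1.2] M [ 0.01 -0.14 -0.04] g 40.1
turn [ 1.265e+02  2.000e-01 -1.000e-01] shift [110.7   1.1   0.8]
yellow bbox 265 177 23 43 pred 278 203
bar edge angle 111.5 181 216
bar edge angle 110.9 181 215
red 23 angle 167.8 ev [0.39 7.27] top [ 0.5458 -0.1831  0.0815]
t 48.73 pos [ 0.549  -0.1863  0.1629] jaw 8.8 j7 0.34 F [ 0.5 -0.4  0. ] M [-0.02 -0.13  0.01] g 40.1
turn [-10.4   0.1   0.1] shift [107.9   1.6  -0.2]
```

servo_tool --commands '[[[-10, 0, 0, 40, 1.5, -0.2, 30], [-12.6, 0, 0, 80, 1.5, -0.2, 30], [-12.6, 0, 0, 106, 1.5, -0.2, 30], [-12.6, 0, 0, 119, 1.5, -0.2, 30], [-12.6, 0, 0, 121, 1.5, -0.2, 30]]]'

```text
time: 49.35
position: [0.5481, -0.1843, 0.0406]
tool_rot: [-0.285, 1.552, 0.284]
ft_force: [-0.1, -0.4, 0.2]
grip_width: 0.345
```

servo_tool --commands '[[[0, 0, 0, 0, 0, 0, 10], [0, 0, 0, 0, 0, 0, 10], [0, 0, 0, 0, 0, 0, 10], [0, 0, 0, 0, 0, 0, 10]]]' --newtons 30

```text
time: 49.85
position: [0.5489, -0.1843, 0.0416]
tool_rot: [-0.286, 1.55, 0.284]
ft_force: [-0.6, -0.6, 6.3]
grip_width: 0.18
```

servo_tool --commands '[[[4, 0, 0, 0, 0, 0, 10], [8, 0, 0, 0, 0, 0, 10], [8, 0, 0, 0, 0, 0, 10]]]' --newtons 40

```text
time: 50.22
position: [0.5487, -0.1838, 0.0415]
tool_rot: [-0.177, 1.563, 0.176]
ft_force: [-0.7, 1.9, 6.0]
grip_width: 0.178
```

```bash
python3 -c "
from h import *
go([.5488,-.185,.042],13.2)"
```

```text
t 50.23 pos [ 0.5487 -0.1838  0.0415] jaw 12.9 j7 0.35 F [-0.7  1.9  6. ] M [0.08 0.18 0.16] g 15.5
turn [-0.3  0.1  0.1] shift [-0.5 -1.2 -0.1]
```

servo_tool --commands '[[[3, 0, 0, 0, 0, 0, 10], [6, 0, 0, 0, 0, 0, 10], [6, 0, 0, 0, 0, 0, 10]]]'

```text
time: 50.6
position: [0.5484, -0.1837, 0.0415]
tool_rot: [-0.095, 1.568, 0.094]
ft_force: [-1.7, 1.2, 6.0]
grip_width: 0.18
```

```bash
python3 -c "
from h import *
go([.5488,-.185,.042],7.2)"
```

```text
t 50.60 pos [ 0.5484 -0.1837  0.0415] jaw 6.9 j7 0.25 F [-1.7  1.2  6. ] M [0.07 0.32 0.32] g 15.7
turn [-0.3  0.   0. ] shift [-0.5 -1.3  0.2]
```

Clamping torque rose steeply, from 0.16 to 0.32 Nm over the last 6°. That is hand-firm, so I'll release, back off and run the final checks: bolt home, head square, carriage unmoved.

servo_tool --commands '[[[0, 0, 0, 0, 0, 0, 20], [0, 0, 0, 0, 0, 0, 28], [0, 0, 0, 0, 0, 0, 30], [0, 0, 0, -50, 0, 0, 36], [0, 0, 0, -110, 0, 0, 40]]]'

```text
time: 51.22
position: [0.5467, -0.1838, 0.1501]
tool_rot: [-0.092, 1.572, 0.095]
ft_force: [0.2, 0.1, 0.4]
grip_width: 0.431
```

servo_tool --commands '[[[0, 0, 0, -12, 0, 0, 40], [0, 0, 0, -12, 0, 0, 40], [0, 0, 0, -12, 0, 0, 40]]]'

```text
time: 51.6
position: [0.5467, -0.1838, 0.1604]
tool_rot: [-0.093, 1.572, 0.095]
ft_force: [-0.2, 0.0, -0.1]
grip_width: 0.459
```

```bash
python3 ang.py w14; python3 - <<'E'
from h import *
ci=dict(np.load('w14.npz'));im=cv2.imread('pics/raw_w14.png').astype(int)
red=((im[...,2]>120)&(im[...,1]<90)&(im[...,0]<90))
n,lab,st,c=cv2.connectedComponentsWithStats(red.astype(np.uint8))
for k in np.argsort(-st[1:,4])[:3]+1: print('red comp',st[k])
cols=[]
for x in (.528,.532,.566,.570):
    u=int(round(proj(ci,[x-.003,-.167,.0405])[0]));r=np.nonzero(red[:,u])[0]
    if len(r): print(u,'front edge',at_z(ci,u,r.min()-.5,.0405).round(4))
E
```

```text
t 51.60 pos [ 0.5467 -0.1838  0.1604] jaw 6.8 j7 0.31 F [-0.2  0.  -0.1] M [-0.01 -0.08  0.01] g 39.9
turn [ 1.248e+02 -2.000e-01  1.000e-01] shift [108.2  -2.    3.4]
yellow bbox 271 180 17 43 pred 281 207
bar edge angle 98.8 184 219
bar edge angle 97.3 184 219
red 23 angle 166.1 ev [0.39 7.02] top [ 0.5462 -0.1818  0.0815]
red comp [249 177  22  42 643]
red comp [288 181  19  42 581]
red comp [481 278  16  15 161]
261 front edge [ 0.5252 -0.1642  0.0405]
264 front edge [ 0.5284 -0.1649  0.0405]
296 front edge [ 0.5625 -0.165   0.0405]
300 front edge [ 0.5667 -0.1645  0.0405]
```

```bash
cat > home.py <<'E'
from h import *
for t in ('w13','w14'):
    ci=dict(np.load(t+'.npz'));im=cv2.imread('pics/raw_%s.png'%t).astype(float)
    rd=im[...,2]-im[...,1]
    for x in (.5255,.529,.562,.566):
        u0,v0=proj(ci,[x-.0025,-.165,.040]);u=int(round(u0));col=rd[int(v0)-12:int(v0)+12,u]
        k=np.nonzero((col[:-1]<75)&(col[1:]>=75))[0]
        if len(k):
            k=k[0];v=int(v0)-12+k+(75-col[k])/(col[k+1]-col[k]);print(t,x,'front y',at_z(ci,u,v,.0405)[1].round(4),col[-1])
    # shank top ellipse: grey/red pixels inside bar
    u,v=proj(ci,[.546,-.1825,.083]);u,v=int(u),int(v);p=im[v-9:v+10,u-9:u+10]
    yel=(p[...,0]<100)&(p[...,1]>120)&(p[...,2]>120)
    m=(~yel).astype(np.uint8);n,lab,st,c=cv2.connectedComponentsWithStats(m)
    for k in range(1,n):
        if 15<st[k,4]<90:print(t,'top comp',st[k],at_z(ci,u-9+c[k,0],v-9+c[k,1],.083).round(4))
    # bar extent along its axis: yellow bbox ends at z .077
    print(t,'cam',ci['pose'][:3,3].round(4))
E
python3 home.py
```

```text
w13 0.5255 front y -0.1652 134.0
w13 0.529 front y -0.1651 132.0
w13 0.562 front y -0.1645 134.0
w13 0.566 front y -0.1646 132.0
w13 top comp [ 0  6  4 13 26] [ 0.5389 -0.1882  0.083 ]
w13 cam [ 0.5373 -0.1219  0.3519]
w14 0.5255 front y -0.1646 135.0
w14 0.529 front y -0.1645 133.0
w14 0.562 front y -0.1646 102.0
w14 0.566 front y -0.1649 132.0
w14 top comp [ 0  0  2 19 38] [ 0.5375 -0.1827  0.083 ]
w14 cam [ 0.5379 -0.1196  0.3496]
```

```bash
python3 -c "
from bench import close_job
print(close_job())"
```

```text
the job is handed in; nothing more can be done
None
```

I took the yellow bolt from the rack, lowered it into the slot and slid it into the red fork. I then turned it clockwise until the head swung under the lips, tightened it, and handed the job in at about 52 s with the gripper clear. Most of the final checks look right, but the bolt may sit about 1 mm short of fully home.

**What the last checks showed**
- **Tightness:** on the last 6° of turn the torque rose steeply from 0.16 to 0.32 Nm (about 0.26 above the thread's drag). On release the knob stayed within about 1° of where the tool left it.
- **Carriage:** the foot's front edge read the same before and after the final tightening (y ≈ -0.165).

**Checks that failed or disagreed**
- **Bolt position:** during tightening I felt the shank against the fork bottom at 2–3 N. The last image puts the axis 17 mm behind the fork mouth, where 18 mm is nominal, so it may be about 1 mm short.
- **Head angle:** the red line read 102–104° from lengthwise, not the 95° you describe. That may be measurement bias or real.
- **Failed grasps:** my first grasp missed, and two later ones slipped because they held only the top of the bar. The torque peaked briefly at 0.36 Nm in one of the later high grasps, and I pulled upward with 18 N once while testing whether the bolt was loose. I then regrasped deeper, and the final tightening was done with that grip.

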